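# Lever the press-on lid off a tin with a spoon's tail

### The arm

A 7-joint arm with a two-finger parallel gripper is mounted at the origin on a cart in front of the work surface, level with it; the furniture and walls round the work are solid. World frame = base frame: x ahead of the robot, y to its left, z up, the work surface at z = 0. Lengths are in m, angles in degrees, forces in N, time in s.
With the tool pointing down it reaches from about 0.425 to 0.875 m from the base axis. Payload 9.9 kg.
Tool frame: the origin (TCP) lies at the very end of the fingers, on their centre line; the grasp point (between the pads) lies 19 mm behind it (pinch_z is the distance from the TCP to the grasp point, in m); z points along the fingers, y is the line along which they close (so a half turn about z gives the same grasp; the last joint's range is limited). The gripper opens to 85 mm and grips with 20 to 120 N. Pads are 22 mm wide; open, the fingers measure 114 mm over their backs; the gripper's body (76 mm by 85 mm) begins 54 mm behind the grasp point. The pads swing forward as they close: fully open they stand 13 mm farther back than shut.
Start: joints at [69.397, 32.985, 1.427, 82.34, -0.859, 64.687, -3.237], TCP at [0.184, -0.649, 0.231] pointing down, gripper open.
Joint ranges: [-157.87, 157.87], [-19.46, 123.44], [-87.15, 90], [11.01, 140.99], [-62.26, 242.26], [9.8, 113.94], [-161.44, 161.44]. Speed limits (degrees/s): [127.2, 127.2, 172.46, 172.46, 180, 180, 180].

### API

Orientations are given as a 3x3 rotation matrix whose columns are the frame's x, y, z axes.
In Python, from plant import get_state, capture, camera_model, close_job, pinch_z gives the robot as it stands.
- The arm moves only by the tool carry_out, never from a script. Its argument "commands" is a list of rows, each a list of 7 numbers: the turn, a rotation vector about the tool's x, y, z in units of 45 degrees (1.0 is 45 degrees), then the shift along the tool's x, y, z in units of 300 mm (1.0 is 300 mm), then the opening, from 0 (shut) to 1 (fully open). A call has 1 to 12 rows; each row is the pose to reach, as a shift and turn from the pose commanded when the call began, along the tool's axes at that moment; what a row does not reach only later rows make up. A row lasts 1/8 s, in which the tool goes at most 62.5 mm and 10.7 degrees, less where a joint would pass 70% of its speed; a pose out of reach is approached as far as the arm can. A call with a number of a shift or a turn outside -1 to 1 is refused whole. A call with a gripper value outside its range is refused whole. The fingers move at their own pace and stop on an object; "force" is the grip in N (left out, the last holds). Time passes only in rows, so rows that repeat a pose let the fingers close. It gives the time, the measured TCP pose, the force, the opening and the grip force at its end, in the units of the state.
- get_state(): the state, without advancing time (a new reading comes with each control period).
- capture(name): name is "side" or "top"; returns the picture (480x640x3 uint8, blue, green, red); there is no depth.
- camera_model(name): a dict with "fx", "fy", "cx", "cy" (pixels), "k1" (the pictures are not rectified: a ray, as slopes to the right and down, at radius r is drawn at 1 + k1 r^2 times it, then the intrinsics apply), "rvec" (rotation vector, rad) and "tvec" (3), from world to camera coordinates, as OpenCV has them. Camera axes: x right, y down, z forward; pixel columns grow to the right and rows downward; lengths in m; the calibration is good to about 2 mm. A picture is of the moment at which its call begins. camera_model takes no time and is no camera call.
- close_job(): hands the job in; it is judged then, once.
The state is a dict: "clock": time; "joints": joint angles; "qd": joint speeds; "effort": joint torques, N m; "eef_pos": TCP position; "tcp_rot": TCP orientation; "wrist_force": force on the tool from outside, world axes, zero at the start; "torque": the same for the moment, N m; "grip_width": finger opening in m; "grip_force": force on a finger pad.
Only numpy, scipy, OpenCV 4.12 (cv2) and the standard library are available. Lean on these libraries where they do the work, as an engineer would, in place of code of your own. Each camera call takes 0.05 s, during which the arm holds its last target. There are 200 camera calls.

### The job

Open the tin: draw the steel spoon out of the cutlery holder by its tail, lay it flat on the counter, bowl up, and let go, then take it again by the bowl end so that its flat tail points forward. Put the tail over the tin's rim and under the edge of the gold lid and lever that edge up until it stays up; then lay the spoon flat on the counter again, lift the lid off by its raised edge and set it down right way up on the counter beside the tin. Drop nothing, and leave everything else where it stands.

Things in the scene. Friction and masses are not known exactly. Their poses are not given: they have to be found in the camera images.
- spoon: Steel soup spoon, 190 mm long, 60 g, loose. Origin at mid-length on the plane it lies on; +x to the tail, z up (bowl up). The straight flat handle falls from x = -56 (mid-thickness z = 7.5 mm, 9 wide, 4.5 thick) to the tail, x = 95 (z = 1.5 mm, 14 wide, 3 thick, round end). It starts bowl-first in either pocket of the holder, the last 50 mm of tail outside; a black peeler is in the other.
- spoon_bowl (a point): Centre of the underside of the spoon's round bowl (spoon x = -74 mm); the bowl is 42 mm across and 10 mm high, too big to enter the tin's groove.
- spoon_tail (a point): The end of the spoon's tail, mid-thickness.
- spoon_neck (a point): Neck of the spoon's handle, 34 mm from the bowl's centre (x = -40 mm) and 135 mm from the tail's end, mid-thickness (6.8 mm above the plane it lies on): where to take it by the bowl end; 9 mm wide.
- holder: Cutlery holder of pale wood, 150 x 150 x 50 mm, fixed. Origin: centre of its underside. Two covered pockets, side by side at y = +36 and -36 mm, open towards its +x; floor edge at x = 75 mm, hood edge at 70. Pocket floor 14 mm above the counter, hood underside 45, top 50. Spoon and peeler come out only along +x: the spoon is clear after 140 mm.
- tin: Round tin, dark teal with a cream band, 128 mm across, full and firmly fixed. Origin: centre of its underside. Its top is a ring groove (radius 41.5 to 60 mm; 13.5 mm of it open beside the lid's edge), floor 89 mm above the counter, between the outer seam rim and the neck (radius 38.5 to 41.5, top at 102.5 mm) on which the lid's flange rests.
- lid: Gold press-on lid, 93 mm across, 15 mm high, 70 g, loose, but held in the neck by a spring press fit: 10 to 20 N upward at its edge raises that side, and an edge raised 9 mm stays up. Origin: centre of the plug's underside, z up. Plug radius 37, 11 mm deep; flange z = 11 to 15 mm, outer radius 46.5, overhanging the neck by 5 mm. Its top is 1.5 mm above the rim when shut.
- tin_rim (a point): Centre of the circle of the tin's outer seam rim, at the height of its top (105 mm above the counter). The rim runs at radius 60 to 64 mm and is the fulcrum for the lever: a tail sloping about 30 degrees down across it passes under the lid's edge; with the handle then pressed down until the tail rises 10 degrees above level, its end has lifted that edge some 10 mm.
- lid_pan (a point): Centre of the floor of the pan in the lid's middle (lid z = 6 mm), radius 34.5 mm, 9 mm below the flange's top. The wall between pan and lid edge is 12 mm thick: it can be pinched radially, one finger in the pan, one outside, only where it stands proud of the rim; shut, the groove is too narrow for a finger and the lid too wide to span.
- peeler: Black vegetable peeler, 170 mm, in the other pocket: leave.
- sardine_tin: Flat tin 63 x 105 x 24 mm on the counter: leave.

How it is judged:
By the outcome, as a careful person would: the job done as asked, in the order asked, and still so for the second after the job is handed in, with the robot touching nothing.
It also fails if it takes over 67 s, if anything falls off the work surface, if the arm or the gripper's body presses on something with over 40 N, if the wrist force passes 120 N, or if a joint passes its speed limit or range.

## Working session

There is one attempt and no reset: what is moved stays moved. The work goes in short steps, Python scripts to look and compute and a tool call to move; the robot and the scene stay as the last step left them, time stands still between calls to the robot, and variables do not carry over. Pictures are saved under pics/ and viewed, at most 10 in all, crops included, and the job is handed in when it is done.

Besides the shell and the picture viewer there is one more tool, called after ">>>" as name(argument=value, ...) on one line, values as JSON. carry_out: Moves the arm, as the interface text tells. Shifts and turns lie within -1 to 1; 1 stands for 300 mm of shift or 45 degrees of turn. Its arguments: {"type":"object","properties":{"commands":{"type":"array","items":{"type":"array","items":{"type":"number"}}},"force":{"type":"number"}},"required":["commands"]}

```bash
ls; mkdir -p pics
python3 - <<'E'
from plant import *
import cv2
for n in ("side","top"):
    cv2.imwrite(f"pics/{n}0.png",capture(n)); print(n,camera_model(n))
s=get_state(); print(s, pinch_z)
E
```

```text
pics
side {'fx': 487.6031772348953, 'fy': 487.6031772348953, 'cx': 325.24775377232834, 'cy': 238.1735208220839, 'k1': -0.11860858734806184, 'rvec': array([ 1.88679229, -1.88157325,  0.57278002]), 'tvec': array([0.14508242, 0.40413937, 0.95977721])}
top {'fx': 467.13340990105604, 'fy': 467.13340990105604, 'cx': 316.8630788197176, 'cy': 235.41564586364086, 'k1': 0.005177165301553515, 'rvec': array([ 2.03966436, -2.15256624,  0.24744327]), 'tvec': array([0.17530975, 0.42553362, 0.88421654])}
{'clock': 0.1, 'joints': array([69.39622067, 33.02814664,  1.42363416, 82.38110038, -0.85841832,
       64.68692154, -3.23773983]), 'qd': array([ 0.01624645, -0.07523374,  0.04722122, -0.02412394,  0.01946757,
       -0.06992508, -0.05468162]), 'effort': array([ 5.92639364e-03, -7.67306757e+01,  2.25804001e+00, -2.86607498e+01,
        1.59995951e-02,  8.56117200e-03,  4.21640962e-07]), 'eef_pos': array([ 0.18370767, -0.64909973,  0.23052853]), 'tcp_rot': array([[ 9.62198119e-01,  2.72350023e-01, -4.94877947e-04],
       [ 2.72350457e-01, -9.62197091e-01,  1.40951931e-03],
       [-9.22875035e-05, -1.49101707e-03, -9.99998884e-01]]), 'wrist_force': array([ 0.60028043, -0.42839355,  0.3276243 ]), 'torque': array([-0.00742603, -0.03769547, -0.03830516]), 'grip_force': 0.0, 'grip_width': 0.08538969943523052} 0.0187
```

View pics/side0.png

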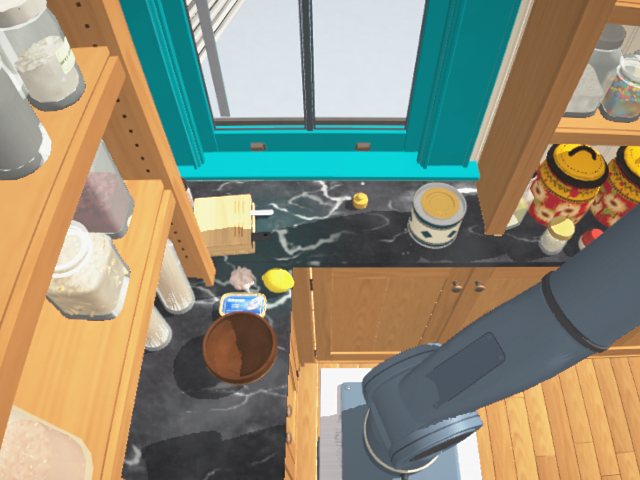

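View pics/top0.png

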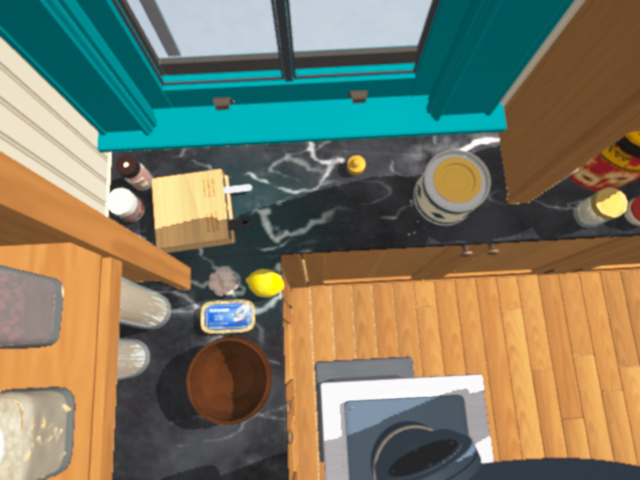

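Side view: the spoon's bright tail sticks out of the holder at about (253–272, 213), and the tin is at (438, 210). Top view: the tail runs (230–252, 188), the tin lid is at (457, 180), and the black peeler is at about (240, 222). I'll zoom in for measuring.

```bash
cat > h.py <<'E'
import numpy as np, cv2
from plant import *
def cam(n):
    m=camera_model(n);K=np.array([[m['fx'],0,m['cx']],[0,m['fy'],m['cy']],[0,0,1]])
    return K,np.array([m['k1'],0,0,0,0.]),np.array(m['rvec'],float),np.array(m['tvec'],float)
def proj(n,P):
    K,d,r,t=cam(n); return cv2.projectPoints(np.array(P,float).reshape(-1,1,3),r,t,K,d)[0].reshape(-1,2)
def ray(n,uv):
    K,d,r,t=cam(n); R=cv2.Rodrigues(r)[0]
    p=cv2.undistortPoints(np.array(uv,float).reshape(-1,1,2),K,d).reshape(-1,2)
    D=np.c_[p,np.ones(len(p))]@R; return -R.T@t, D
def onz(n,uv,z):
    c,D=ray(n,uv); return c+D*((z-c[2])/D[:,2])[:,None]
def tri(us,ut):
    c1,a=ray('side',[us]);c2,b=ray('top',[ut]);a=a[0];b=b[0]
    s=np.linalg.lstsq(np.c_[a,-b],c2-c1,rcond=None)[0]; p,q=c1+a*s[0],c2+b*s[1]
    return (p+q)/2,np.linalg.norm(p-q)
E
python3 - <<'E'
from h import *
s=cv2.imread('pics/side0.png');t=cv2.imread('pics/top0.png')
def c(i,x,y,w,h,W,H): return cv2.resize(i[y:y+h,x:x+w],(W,H),interpolation=cv2.INTER_CUBIC)
a=np.hstack([c(t,145,155,120,100,400,333),c(t,410,145,80,80,333,333)])
b=np.hstack([c(s,190,180,90,80,300,267),c(s,400,175,80,80,267,267)])
a=a[:,:733];b=np.pad(b,((0,0),(0,733-b.shape[1]),(0,0)));
cv2.imwrite('pics/z.png',np.vstack([a,b]))
print('tail top z=.03',onz('top',[[251,188],[230,189]],.03),onz('side',[[272,213],[253,213]],.03))
print(tri([439,202],[457,180]))
print('counter edge',onz('top',[[284,254],[420,249],[284,480],[110,150],[505,135],[500,190]],0))
E
```

```text
tail top z=.03 [[0.54908286 0.28467021 0.03      ]
 [0.5492998  0.32875903 0.03      ]] [[0.54311149 0.28211119 0.03      ]
 [0.54308347 0.33067966 0.03      ]]
(array([ 0.51365298, -0.12239574,  0.11408872]), np.float64(0.0032130283888221357))
counter edge [[ 4.10286628e-01  2.22664598e-01  0.00000000e+00]
 [ 4.05474471e-01 -6.23875729e-02  0.00000000e+00]
 [-2.13407840e-02  2.38444712e-01  0.00000000e+00]
 [ 6.65620186e-01  5.98745453e-01 -1.11022302e-16]
 [ 6.52506316e-01 -2.77235971e-01  1.11022302e-16]
 [ 5.25479876e-01 -2.47800599e-01  0.00000000e+00]]
```

View pics/z.png

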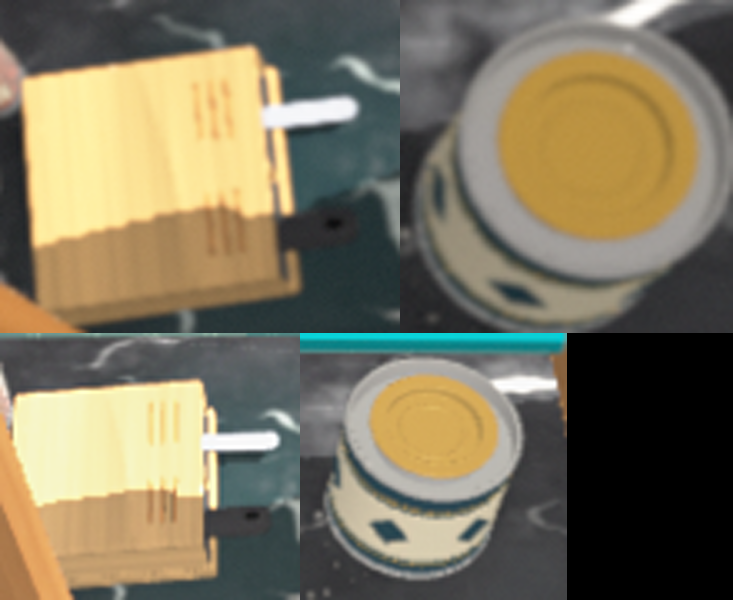

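Top crop: the holder's +x side faces right (world −y). The spoon's tail is at the rear pocket, its end near (356, 107) in the crop; the peeler is at the front. The lid is a clean gold disc, so I'll fit poses from its mask.

```bash
cat > p.py <<'E'
from h import *
from scipy.optimize import least_squares
def disk(n,x,y,z,r):
    a=np.linspace(0,2*np.pi,90,endpoint=False)
    q=proj(n,np.c_[x+r*np.cos(a),y+r*np.sin(a),np.full(90,z)]).astype(np.float32)
    m=cv2.moments(q.reshape(-1,1,2)); return np.array([m['m10'],m['m01']])/m['m00'],m['m00']
def gold(n,im,box):
    x,y,w,h=box; hs=cv2.cvtColor(im[y:y+h,x:x+w],cv2.COLOR_BGR2HSV)
    k=cv2.inRange(hs,(12,110,100),(32,255,255))
    nn,l,st,c=cv2.connectedComponentsWithStats(k); i=1+np.argmax(st[1:,4])
    f=cv2.drawContours(np.zeros_like(k),[cv2.convexHull(np.argwhere(l==i)[:,::-1].astype(np.int32))],-1,1,-1)
    v,u=np.nonzero(f); return np.array([u.mean()+x,v.mean()+y]),len(u)
E
python3 - <<'E'
from p import *
I={n:cv2.imread(f'pics/{n}0.png') for n in('side','top')}
B={'side':(405,178,70,50),'top':(422,148,70,62)}
for n in I:
    c,A=gold(n,I[n],B[n])
    s=least_squares(lambda p:disk(n,p[0],p[1],.1065,.0465)[0]-c,[.51,-.12]).x
    print(n,'lid',s,A,disk(n,*s,.1065,.0465)[1])
# tail mask
BT={'side':(252,205,26,16),'top':(232,180,26,16)}
for n in I:
    x,y,w,h=BT[n]; g=cv2.cvtColor(I[n][y:y+h,x:x+w],cv2.COLOR_BGR2GRAY); v,u=np.nonzero(g>140)
    d=cv2.fitLine(np.c_[u+x,v+y].astype(np.float32),cv2.DIST_L2,0,.01,.01).ravel()
    e=u.max()+x+.5; P=[[e,d[3]+(e-d[2])*d[1]/d[0]],[e-18,d[3]+(e-18-d[2])*d[1]/d[0]]]
    print(n,P[0],len(u),'tail,back',onz(n,P,.017))
# holder top corners from crops
t=lambda a,b:[145+a/3.333,155+b/3.333]; s=lambda a,b:[190+a/3.333,180+(b-333)/3.333]
for n,P in(('top',[t(22,77),t(255,47),t(280,280)]),('side',[s(14,395),s(203,382),s(205,556)])):
    print(n,onz(n,P,.05))
print('ornament',onz('top',[[357,172]],0),'peeler end',onz('top',[t(355,225)],.025))
print('sill edge',onz('top',[[300,138]],0))
E
```

```text
side lid [ 0.51967494 -0.12756971] 914 917.6042986791581
top lid [ 0.51740096 -0.1231865 ] 1670 1727.9525447294582
side [np.float64(277.5), np.float64(208.62128612504932)] 164 tail,back [[0.56704133 0.27054091 0.017     ]
 [0.55633263 0.31655015 0.017     ]]
top [np.float64(252.5), np.float64(186.56335856037975)] 150 tail,back [[0.55677714 0.28318071 0.017     ]
 [0.55408189 0.32156587 0.017     ]]
top [[0.57480618 0.48676619 0.05      ]
 [0.58665927 0.34226524 0.05      ]
 [0.43674305 0.32811894 0.05      ]]
side [[0.57435479 0.48306573 0.05      ]
 [0.58672057 0.33746605 0.05      ]
 [0.42739092 0.32180233 0.05      ]]
ornament [[0.58382044 0.05679513 0.        ]] peeler end [[0.47538783 0.28583119 0.025     ]]
sill edge [[ 6.70997937e-01  1.77445348e-01 -1.11022302e-16]]
```

```bash
cat > g.py <<'E'
from h import *
from scipy.spatial.transform import Rotation as Ro
# pose: TCP, az of tool y (deg), pitch (deg about tool y, + tips tool-x end down), roll about tool x
def R(az,pitch=0,roll=0):
    a=np.radians(az); y=np.array([np.cos(a),np.sin(a),0]); z=np.array([0,0,-1.]); 
    return Ro.from_matrix(np.c_[np.cross(y,z),y,z])*Ro.from_euler('YX',[pitch,roll],degrees=True)
def go(T,start=None):
    s=get_state(); p0,R0=(s['eef_pos'],Ro.from_matrix(s['tcp_rot'])) if start is None else start
    for p,r in T:
        print(np.round((R0.inv()*r).as_rotvec(degrees=True)/45,3),np.round(R0.inv().apply(np.array(p)-p0)/.3,3))
def st():
    s=get_state(); print(s['clock'],'p',s['eef_pos'].round(4),'F',s['wrist_force'].round(1),'T',s['torque'].round(2),'w',round(s['grip_width'],4),round(s['grip_force'],1)); print(s['joints'].round(1)); print(s['tcp_rot'].round(3).tolist())
E
python3 - <<'E'
from g import *
go([((.30,-.40,.26),R(-40)),((.40,-.2,.26),R(-20))])
E
```

```text
[-0.002 -0.    -0.76 ] [ 0.599 -0.694 -0.097]
[-2.000e-03 -1.000e-03 -1.204e+00] [ 1.101 -1.244 -0.096]
```

>>> carry_out(commands=[[0,0,-0.2,0.15,-0.174,-0.1,0.5],[0,0,-0.4,0.3,-0.347,-0.1,0.5],[0,0,-0.6,0.45,-0.52,-0.1,0.5],[0,0,-0.76,0.6,-0.694,-0.1,0.5],[0,0,-0.9,0.7,-0.83,-0.1,0.5],[0,0,-1,0.8,-0.93,-0.1,0.5],[0,0,-1,0.9,-1,-0.1,0.5],[0,0,-1,0.95,-1,-0.1,0.5]])

```text
clock: 1.1
eef_pos: [0.3774, -0.2812, 0.2615]
tcp_rot: [[0.485, 0.875, 0.0], [0.875, -0.485, 0.0], [0.0, 0.0, -1.0]]
wrist_force: [0.4, -0.6, 0.2]
grip_width: 0.0422
grip_force: 0.0
```

Run:
```python
from g import *
st()
go([((.46,.0,.24),R(-5)),((.5,.15,.22),R(3)),((.553,.311,.12),R(5)),((.553,.311,.013),R(5))])
```

```text
1.1 p [ 0.3774 -0.2812  0.2615] F [ 0.4 -0.6  0.2] T [-0.03 -0.03  0.01] w 0.0422 0.0
[ 44.   14.4 -16.6 108.9   4.8  57.4  -3.6]
[[0.485, 0.875, 0.0], [0.875, -0.485, 0.0], [0.0, 0.0, -1.0]]
[ 0.    -0.    -0.533] [ 0.953 -0.214  0.072]
[ 0.    -0.    -0.711] [ 1.455 -0.34   0.139]
[ 0.    -0.    -0.756] [ 2.01  -0.445  0.472]
[ 0.    -0.    -0.756] [ 2.01  -0.445  0.829]
```

>>> carry_out(commands=[[0,0,-0.2,0.2,-0.05,0.05,0.47],[0,0,-0.4,0.4,-0.1,0.07,0.47],[0,0,-0.55,0.6,-0.14,0.1,0.47],[0,0,-0.65,0.8,-0.18,0.12,0.47],[0,0,-0.7,1,-0.22,0.14,0.47]])

```text
clock: 1.72
eef_pos: [0.466, 0.0114, 0.2189]
tcp_rot: [[-0.04, 0.999, 0.0], [0.999, 0.04, -0.0], [-0.0, 0.0, -1.0]]
wrist_force: [1.3, -0.6, -0.4]
grip_width: 0.0399
grip_force: 0.0
```

Run:
```python
from g import *
st()
go([((.553,.311,.12),R(5)),((.553,.311,.013),R(5))])
```

```text
1.725 p [0.466  0.0114 0.2189] F [ 1.3 -0.6 -0.4] T [-0.05 -0.11 -0.06] w 0.0399 0.0
[ 16.1  17.9 -30.5 112.9  11.4  52.1 -18. ]
[[-0.04, 0.999, 0.0], [0.999, 0.04, -0.0], [-0.0, 0.0, -1.0]]
[ 0.    0.   -0.06] [0.986 0.329 0.329]
[ 0.    0.   -0.06] [0.987 0.329 0.686]
```

>>> carry_out(commands=[[0,0,-0.03,0.2,0.07,0.1,0.47],[0,0,-0.06,0.4,0.14,0.15,0.47],[0,0,-0.06,0.6,0.21,0.2,0.47],[0,0,-0.06,0.8,0.27,0.3,0.47],[0,0,-0.06,0.96,0.327,0.4,0.47],[0,0,-0.06,0.98,0.327,0.5,0.47],[0,0,-0.06,0.98,0.327,0.5,0.47],[0,0,-0.06,0.98,0.327,0.5,0.47]])

```text
clock: 2.72
eef_pos: [0.5522, 0.3069, 0.0697]
tcp_rot: [[-0.086, 0.996, 0.0], [0.996, 0.086, -0.001], [-0.001, 0.0, -1.0]]
wrist_force: [1.2, -0.6, 1.2]
grip_width: 0.0403
grip_force: 0.0
```

Run:
```python
from g import *
st()
go([((.553,.311,.013),R(5))])
a=capture('side')[150:270,180:340];b=capture('top')[140:260,170:330]
cv2.imwrite('pics/a.png',cv2.resize(np.vstack([a,b]),None,fx=2.5,fy=2.5,interpolation=2))
```

```text
2.725 p [0.5522 0.3069 0.0697] F [ 1.2 -0.6  1.2] T [ 0.03  0.04 -0.  ] w 0.0403 0.0
[-17.6  40.8 -26.   98.6  23.5  46.1 -49.8]
[[-0.086, 0.996, 0.0], [0.996, 0.086, -0.001], [-0.001, 0.0, -1.0]]
[ 0.     0.001 -0.002] [0.013 0.004 0.189]
```

View pics/a.png

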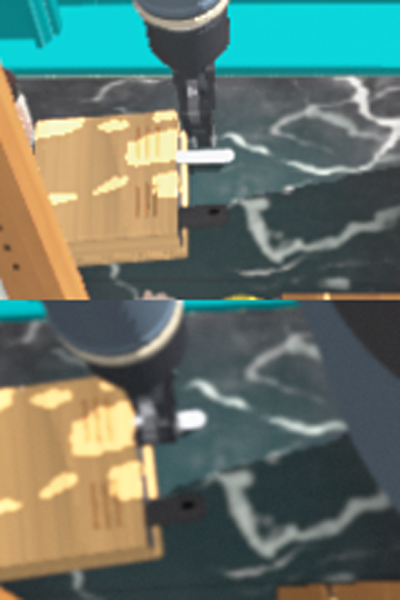

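Aligned: the fingers straddle the tail (side crop 178–234, 155). Descending and gripping.

>>> carry_out(commands=[[0,0,0,0.005,0,0.1,0.47],[0,0,0,0.005,0,0.189,0.47],[0,0,0,0.005,0,0.189,0.47],[0,0,0,0.005,0,0.189,0.3],[0,0,0,0.005,0,0.189,0],[0,0,0,0.005,0,0.189,0],[0,0,0,0.005,0,0.189,0],[0,0,0,0.005,0,0.189,0]], force=50)

```text
clock: 3.82
eef_pos: [0.552, 0.3103, 0.0133]
tcp_rot: [[-0.087, 0.996, 0.002], [0.996, 0.087, 0.001], [0.001, 0.002, -1.0]]
wrist_force: [2.3, 0.8, 5.4]
grip_width: 0.0104
grip_force: 48.8
```

>>> carry_out(commands=[[0,0,0,-0.03,0,-0.002,0],[0,0,0,-0.08,0,-0.003,0],[0,0,0,-0.13,0,-0.003,0],[0,0,0,-0.18,0,-0.003,0],[0,0,0,-0.23,0,-0.003,0],[0,0,0,-0.28,0,-0.003,0],[0,0,0,-0.34,0,-0.003,0],[0,0,0,-0.4,0,-0.003,0],[0,0,0,-0.46,0,-0.003,0],[0,0,0,-0.5,0,-0.003,0],[0,0,0,-0.5,0,-0.003,0]])

```text
clock: 5.2
eef_pos: [0.5644, 0.1592, 0.0134]
tcp_rot: [[-0.085, 0.996, -0.0], [0.996, 0.085, -0.001], [-0.001, -0.0, -1.0]]
wrist_force: [-1.0, 1.2, -1.8]
grip_width: 0.0101
grip_force: 48.7
```

Run:
```python
from g import *
st()
a=capture('side')[150:270,230:390];b=capture('top')[140:260,200:360]
cv2.imwrite('pics/b.png',cv2.resize(np.vstack([a,b]),None,fx=2.5,fy=2.5,interpolation=2))
```

```text
5.2 p [0.5644 0.1592 0.0134] F [-1.   1.2 -1.8] T [-0.06 -0.   -0.03] w 0.0101 48.7
[ -5.   42.4 -24.3 107.7  28.3  35.9 -42.2]
[[-0.085, 0.996, -0.0], [0.996, 0.085, -0.001], [-0.001, -0.0, -1.0]]
```

View pics/b.png

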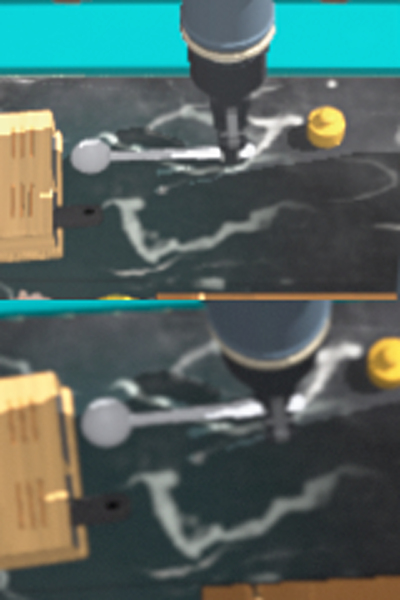

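Run:
```python
from g import *
go([((.54,.115,.022),R(0)),((.54,.115,.004),R(0)),((.54,.115,.0003),R(0))])
```

```text
[ 0.    -0.001  0.112] [-0.147 -0.094 -0.028]
[ 0.    -0.001  0.112] [-0.147 -0.094  0.032]
[ 0.    -0.001  0.112] [-0.147 -0.094  0.044]
```

>>> carry_out(commands=[[0,0,0.03,-0.03,-0.02,-0.02,0],[0,0,0.06,-0.08,-0.05,-0.028,0],[0,0,0.112,-0.13,-0.08,-0.028,0],[0,0,0.112,-0.147,-0.094,-0.028,0],[0,0,0.112,-0.147,-0.094,0,0],[0,0,0.112,-0.147,-0.094,0.02,0],[0,0,0.112,-0.147,-0.094,0.034,0],[0,0,0.112,-0.147,-0.094,0.042,0],[0,0,0.112,-0.147,-0.094,0.042,0]])

```text
clock: 6.42
eef_pos: [0.54, 0.1148, 0.0023]
tcp_rot: [[-0.0, 1.0, 0.001], [1.0, 0.0, -0.0], [-0.0, 0.001, -1.0]]
wrist_force: [-7.8, -1.2, 24.2]
grip_width: 0.0104
grip_force: 55.3
```

>>> carry_out(commands=[[0,0,0,0,0,0,0.2],[0,0,0,0,0,0,0.3],[0,0,0,0,0,-0.05,0.4],[0,0,0,0,0,-0.15,0.5],[0,0,0,0,0,-0.3,0.5],[0,0,0,0.2,0,-0.3,0.5],[0,0,0,0.35,0,-0.3,0.5],[0,0,0,0.35,0,-0.3,0.5]])

```text
clock: 7.42
eef_pos: [0.5394, 0.2244, 0.0922]
tcp_rot: [[-0.005, 1.0, 0.001], [1.0, 0.005, 0.004], [0.004, 0.001, -1.0]]
wrist_force: [0.6, -0.1, 0.2]
grip_width: 0.0428
grip_force: 0.0
```

Run:
```python
from g import *
st()
a=capture('side')[150:270,230:390];b=capture('top')[140:260,200:360]
cv2.imwrite('pics/c.png',cv2.resize(np.vstack([a,b]),None,fx=2.5,fy=2.5,interpolation=2))
```

```text
7.425 p [0.5394 0.2244 0.0922] F [ 0.6 -0.1  0.2] T [ 0.02 -0.02  0.04] w 0.0428 0.0
[ -9.7  36.  -27.2 105.1  22.4  44.1 -48.4]
[[-0.005, 1.0, 0.001], [1.0, 0.005, 0.004], [0.004, 0.001, -1.0]]
```

View pics/c.png

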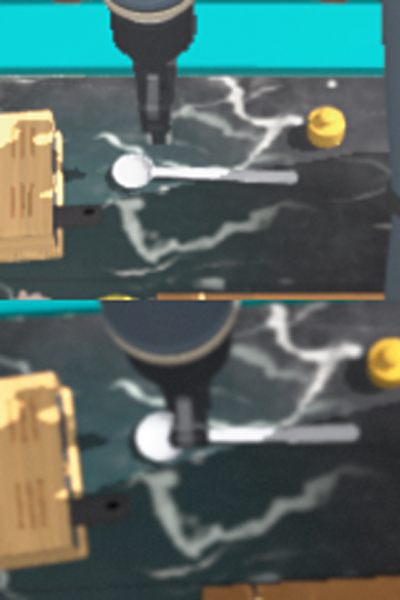

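Run:
```python
from g import *
print(onz('side',[[349.2,221.2]],.002),onz('top',[[343.2,193.2]],.002),onz('side',[[282.8,218]],.008),onz('top',[[262.8,195.2]],.008))
```

```text
[[0.5380745  0.08481222 0.002     ]] [[0.53629928 0.09021303 0.002     ]] [[0.54351416 0.25618645 0.008     ]] [[0.53929921 0.26275304 0.008     ]]
```

Run:
```python
from g import *
go([((.540,.2205,.0034),R(0))])
```

```text
[-0.     0.     0.001] [0.004 0.    0.293]
```

>>> carry_out(commands=[[0,0,0,0.004,0,0.15,0.4],[0,0,0,0.004,0,0.26,0.35],[0,0,0,0.004,0,0.293,0.3],[0,0,0,0.004,0,0.293,0.3],[0,0,0,0.004,0,0.293,0],[0,0,0,0.004,0,0.293,0],[0,0,0,0.004,0,0.293,0],[0,0,0,0.004,0,0.293,0]], force=70)

```text
clock: 8.52
eef_pos: [0.541, 0.2205, 0.0045]
tcp_rot: [[0.001, 1.0, 0.002], [1.0, -0.001, 0.001], [0.001, 0.002, -1.0]]
wrist_force: [-0.2, -0.4, 8.4]
grip_width: 0.0057
grip_force: 69.0
```

```bash
cat >> g.py <<'E'
TX,TY=.5185,-.1254
tt=np.array([-.1325,0,.003])   # tail tip in tool frame
def tcp(rt,zt,s,az=0,dx=0):  # tail tip at radius rt (m) on +y side, height zt, handle slope s
    r=R(az,s-2.3); return np.array([TX+dx,TY+rt,zt])-r.apply(tt),r
def ins(rt,s,c=.0012,r0=.0605):
    a=np.radians(s); return .105+c-np.tan(a)*(r0-rt-.0015*np.sin(a))+.0015*np.cos(a)
E
python3 - <<'E'
from g import *
st()
A=tcp(.074,ins(.074,37)+.004,37); B=tcp(.044,ins(.044,37),37)
print(A[0],B[0],ins(.044,37))
go([((.54,.22,.1),R(0,0)),((.535,.16,.2),R(0,20)),A])
E
```

```text
8.525 p [0.541  0.2205 0.0045] F [-0.2 -0.4  8.4] T [-0.27  0.11 -0.02] w 0.0057 69.0
[-12.6  42.8 -22.5 108.5  27.7  34.  -53.1]
[[0.001, 1.0, 0.002], [1.0, -0.001, 0.001], [0.001, 0.002, -1.0]]
[0.5185     0.05582625 0.20014715] [0.5185     0.02582625 0.17354053] 0.09564456166053824
[ 0.003 -0.001 -0.001] [-0.002 -0.003 -0.319]
[ 0.003  0.444 -0.001] [-0.201 -0.018 -0.652]
[ 0.003  0.77  -0.   ] [-0.549 -0.073 -0.653]
```

>>> carry_out(commands=[[0,0,0,0,0,-0.04,0],[0,0,0,0,0,-0.12,0],[0,0,0,0,0,-0.25,0],[0,0.1,0,-0.05,-0.01,-0.4,0],[0,0.25,0,-0.1,-0.02,-0.53,0],[0,0.4,0,-0.18,-0.03,-0.65,0],[0,0.55,0,-0.28,-0.04,-0.68,0],[0,0.7,0,-0.4,-0.05,-0.68,0],[0,0.77,0,-0.48,-0.06,-0.68,0],[0,0.77,0,-0.53,-0.073,-0.67,0],[0,0.77,0,-0.55,-0.073,-0.653,0],[0,0.77,0,-0.55,-0.073,-0.653,0]])

```text
clock: 10.02
eef_pos: [0.5179, 0.0567, 0.1992]
tcp_rot: [[-0.002, 1.0, -0.0], [0.823, 0.002, 0.568], [0.568, 0.001, -0.823]]
wrist_force: [-0.1, 0.2, -0.4]
grip_width: 0.0055
grip_force: 68.8
```

Run:
```python
from g import *
st()
s=get_state(); T=s['eef_pos']+s['tcp_rot']@tt; print('tail pred',T)
print(proj('side',[T]),proj('top',[T]))
a=capture('side');b=capture('top');cv2.imwrite('pics/d_s.png',a);cv2.imwrite('pics/d_t.png',b)
cv2.imwrite('pics/d.png',cv2.resize(np.vstack([a[165:235,350:490],b[135:225,370:510]]),None,fx=3.7,fy=3.7,interpolation=2))
```

```text
10.025 p [0.5179 0.0567 0.1992] F [-0.1  0.2 -0.4] T [-0.69 -0.01 -0.04] w 0.0055 68.8
[ 46.7  36.9 -56.3 108.7  -6.3  46.9   1.4]
[[-0.002, 1.0, -0.0], [0.823, 0.002, 0.568], [0.568, 0.001, -0.823]]
tail pred [ 0.51813954 -0.05062583  0.12146982]
[[408.64904168 198.58119908]] [[420.96974213 178.20724833]]
```

View pics/d.png

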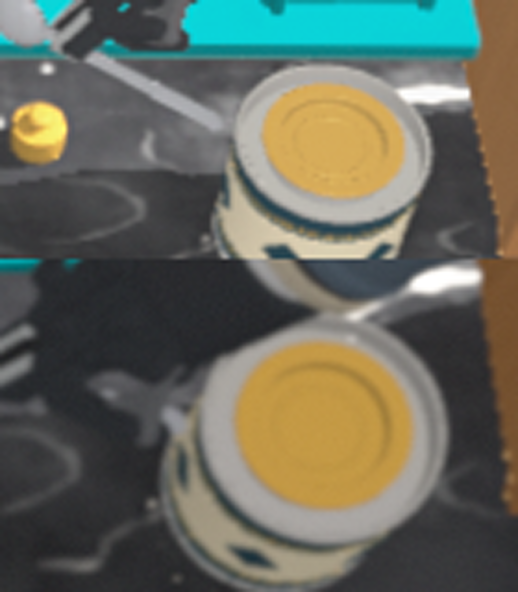

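Tail end: side (410, 199), top (421, 181), right beside the rim's near edge (413, 200). Both cameras put it about 2 mm closer to the tin centre and 2–3 mm low in x compared with my model, so I'm correcting the tin reference.

```bash
sed -i 's/^TX,TY=.*/TX,TY=.521,-.1233/' g.py
python3 - <<'E'
from g import *
go([tcp(r,ins(r,37,c=.0015),37) for r in (.070,.060,.052,.047)])
E
```

```text
[-0.001  0.002  0.003] [-0.021  0.01   0.01 ]
[-0.001  0.002  0.003] [-0.063  0.01   0.012]
[-0.001  0.002  0.003] [-0.096  0.01   0.013]
[-0.001  0.002  0.003] [-0.117  0.01   0.014]
```

>>> carry_out(commands=[[0,0,0,-0.01,0.01,0.008,0],[0,0,0,-0.021,0.01,0.01,0],[0,0,0,-0.042,0.01,0.011,0],[0,0,0,-0.063,0.01,0.012,0],[0,0,0,-0.08,0.01,0.013,0],[0,0,0,-0.096,0.01,0.013,0],[0,0,0,-0.096,0.01,0.013,0]])

```text
clock: 11.0
eef_pos: [0.521, 0.0336, 0.1791]
tcp_rot: [[0.001, 1.0, 0.0], [0.823, -0.001, 0.569], [0.569, -0.0, -0.823]]
wrist_force: [0.7, -0.1, -0.2]
grip_width: 0.0059
grip_force: 68.8
```

Run:
```python
from g import *
st()
s=get_state(); T=s['eef_pos']+s['tcp_rot']@tt; print('tail',T,'r',T[1]-TY,'z-line',T[2]-ins(T[1]-TY,37,0))
go([tcp(r,ins(r,37,c=.0012),37) for r in (.052,.048,.044)])
```

```text
11.0 p [0.521  0.0336 0.1791] F [ 0.7 -0.1 -0.2] T [-0.7   0.01  0.03] w 0.0059 68.8
[ 47.9  39.1 -55.2 108.5  -4.8  46.6   3.1]
[[0.001, 1.0, 0.0], [0.823, -0.001, 0.569], [0.569, -0.0, -0.823]]
tail [ 0.52086496 -0.07373259  0.10125032] r 0.04956740627187631 z-line 0.0026104217231327498
[ 0.001  0.001 -0.002] [ 0.007 -0.     0.003]
[ 0.001  0.001 -0.002] [-0.009 -0.     0.004]
[ 0.001  0.001 -0.002] [-0.026 -0.     0.004]
```

>>> carry_out(commands=[[0,0,0,0,0,0.004,0],[0,0,0,0,0,0.007,0],[0,0,0,0,0,0.007,0]])

```text
clock: 11.38
eef_pos: [0.5211, 0.0353, 0.1777]
tcp_rot: [[0.0, 1.0, 0.0], [0.823, -0.0, 0.569], [0.569, 0.0, -0.823]]
wrist_force: [-0.8, -0.9, 0.3]
grip_width: 0.0058
grip_force: 68.9
```

Run:
```python
from g import *
st()
s=get_state(); T=s['eef_pos']+s['tcp_rot']@tt; print('tail',T,'r',T[1]-TY,'z-line',T[2]-ins(T[1]-TY,37,0))
a=capture('side');b=capture('top')
cv2.imwrite('pics/e.png',cv2.resize(np.vstack([a[170:230,390:480],b[140:220,410:500]]),None,fx=4.2,fy=4.2,interpolation=2))
```

```text
11.375 p [0.5211 0.0353 0.1777] F [-0.8 -0.9  0.3] T [-0.75  0.01  0.04] w 0.0058 68.9
[ 47.7  39.1 -55.1 108.7  -4.8  46.3   3. ]
[[0.0, 1.0, 0.0], [0.823, -0.0, 0.569], [0.569, 0.0, -0.823]]
tail [ 0.5210485  -0.07195847  0.09986638] r 0.0513415299838635 z-line -0.00011042361615209995
```

View pics/e.png

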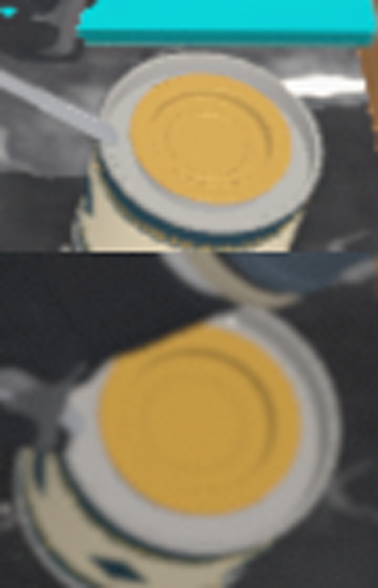

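Side crop: the tail has crossed the rim, with its end at about (112, 143) in the gap beside the lid. Inserting.

>>> carry_out(commands=[[0,0,0,-0.01,0,0.0005,0],[0,0,0,-0.018,0,0.001,0],[0,0,0,-0.026,0,0.001,0],[0,0,0,-0.03,0,0.001,0],[0,0,0,-0.03,0,0.001,0]])

```text
clock: 12.1
eef_pos: [0.521, 0.0277, 0.1721]
tcp_rot: [[0.001, 1.0, 0.0], [0.823, -0.001, 0.568], [0.568, -0.0, -0.823]]
wrist_force: [0.0, -0.7, -0.3]
grip_width: 0.0058
grip_force: 68.9
```

Run:
```python
from g import *
st()
s=get_state(); T=s['eef_pos']+s['tcp_rot']@tt; print('tail',T,'r',T[1]-TY,'z-line',T[2]-ins(T[1]-TY,37,0))
```

```text
12.1 p [0.521  0.0277 0.1721] F [ 0.  -0.7 -0.3] T [-0.88  0.01  0.05] w 0.0058 68.9
[ 48.2  39.7 -54.8 108.6  -4.4  46.2   3.5]
[[0.001, 1.0, 0.0], [0.823, -0.001, 0.568], [0.568, -0.0, -0.823]]
tail [ 0.52090952 -0.07958021  0.09429472] r 0.04371978789021129 z-line 6.131158784801471e-05
```

>>> carry_out(commands=[[0,0,0,-0.006,0,0,0],[0,0,0,-0.012,0,0,0],[0,0,0,-0.012,0,0,0]])

```text
clock: 12.48
eef_pos: [0.5208, 0.0258, 0.1705]
tcp_rot: [[-0.001, 1.0, -0.0], [0.823, 0.001, 0.569], [0.569, 0.001, -0.823]]
wrist_force: [-0.5, 0.8, -0.2]
grip_width: 0.0059
grip_force: 68.9
```

Run:
```python
from g import *
st()
s=get_state(); T=s['eef_pos']+s['tcp_rot']@tt; print('tail',T,'r',T[1]-TY,'z-line',T[2]-ins(T[1]-TY,37,0))
```

```text
12.475 p [0.5208 0.0258 0.1705] F [-0.5  0.8 -0.2] T [-0.78 -0.08 -0.01] w 0.0059 68.9
[ 48.3  39.9 -54.8 108.6  -4.2  46.3   3.8]
[[-0.001, 1.0, -0.0], [0.823, 0.001, 0.569], [0.569, 0.001, -0.823]]
tail [ 0.52101983 -0.08149796  0.09268618] r 0.0418020392570132 z-line -0.00010209502276672944
```

```bash
cat >> g.py <<'E'
def lev(s,rt=.0432,p=0.):   # p: extra press (m)
    a=np.radians(s); r0=.060 if s>0 else .064
    return tcp(rt,.105-np.tan(a)*(r0-rt-.0015*np.sin(a))+.0015*np.cos(a)+p,s)
E
python3 - <<'E'
from g import *
go([lev(s) for s in (33,29,25,20,15,10,5,0,-4,-8,-11,-13)])
E
```

```text
[-0.    -0.088  0.002] [0.01  0.001 0.024]
[-0.    -0.177  0.002] [0.01  0.001 0.051]
[ 0.    -0.266  0.002] [0.008 0.001 0.078]
[ 0.    -0.377  0.002] [0.002 0.001 0.11 ]
[ 0.    -0.488  0.002] [-0.007  0.001  0.143]
[ 0.    -0.599  0.002] [-0.019  0.     0.174]
[ 0.    -0.71   0.002] [-0.034  0.     0.204]
[ 0.    -0.821  0.002] [-0.053  0.     0.232]
[ 0.    -0.91   0.002] [-0.069  0.     0.253]
[ 0.    -0.999  0.002] [-0.086  0.     0.272]
[ 1.000e-03 -1.066e+00  2.000e-03] [-0.101  0.     0.285]
[ 1.00e-03 -1.11e+00  2.00e-03] [-0.111  0.     0.293]
```

>>> carry_out(commands=[[0,-0.088,0,0.01,0.001,0.024,0],[0,-0.177,0,0.01,0.001,0.051,0],[0,-0.266,0,0.008,0.001,0.078,0],[0,-0.377,0,0.002,0.001,0.11,0],[0,-0.488,0,-0.007,0.001,0.143,0],[0,-0.488,0,-0.007,0.001,0.143,0]])

```text
clock: 13.22
eef_pos: [0.5211, 0.0495, 0.1339]
tcp_rot: [[-0.003, 1.0, -0.0], [0.976, 0.003, 0.22], [0.22, 0.0, -0.976]]
wrist_force: [-0.2, 1.0, 0.7]
grip_width: 0.006
grip_force: 68.9
```

Run:
```python
from g import *
st()
s=get_state(); T=s['eef_pos']+s['tcp_rot']@tt; print('tail',T,'r',T[1]-TY, lev(15)[0]-s['eef_pos'])
go([lev(s) for s in (10,5,0,-4,-8,-11,-13,-14)])
```

```text
13.225 p [0.5211 0.0495 0.1339] F [-0.2  1.   0.7] T [-0.22 -0.02  0.01] w 0.006 68.9
[ 24.1  31.2 -38.5 112.    9.7  40.8 -16.8]
[[-0.003, 1.0, -0.0], [0.976, 0.003, 0.22], [0.22, 0.0, -0.976]]
tail [ 0.52149088 -0.0790636   0.10189321] r 0.04423639656529292 [-0.00010693 -0.00104428  0.00019211]
[-0.    -0.111  0.004] [-0.003 -0.     0.032]
[-0.    -0.222  0.004] [-0.006 -0.     0.066]
[-0.    -0.333  0.004] [-0.012 -0.     0.099]
[ 0.    -0.422  0.004] [-0.02  -0.     0.124]
[ 0.    -0.511  0.004] [-0.029 -0.     0.148]
[ 0.    -0.577  0.004] [-0.037 -0.     0.166]
[ 0.    -0.622  0.004] [-0.043 -0.     0.177]
[ 0.    -0.644  0.004] [-0.047 -0.     0.183]
```

>>> carry_out(commands=[[0,-0.05,0,-0.001,0,0.016,0],[0,-0.111,0,-0.003,0,0.032,0],[0,-0.16,0,-0.004,0,0.05,0],[0,-0.222,0,-0.006,0,0.066,0],[0,-0.222,0,-0.006,0,0.066,0]])

```text
clock: 13.85
eef_pos: [0.5213, 0.0504, 0.1137]
tcp_rot: [[0.001, 1.0, -0.001], [0.999, -0.001, 0.049], [0.049, -0.001, -0.999]]
wrist_force: [0.4, 1.5, 0.5]
grip_width: 0.006
grip_force: 68.9
```

Run:
```python
from p import *
from g import *
st()
s=get_state(); T=s['eef_pos']+s['tcp_rot']@tt; print('tail',T,'r',T[1]-TY, lev(5)[0]-s['eef_pos'])
B={'side':(405,178,70,50),'top':(422,148,70,62)}
for n in B:
    print(n,gold(n,cv2.imread(f'pics/{n}0.png'),B[n]),gold(n,capture(n),B[n]))
go([lev(s) for s in (0,-4,-8,-11,-13,-14)])
```

```text
13.85 p [0.5213 0.0504 0.1137] F [0.4 1.5 0.5] T [ 0.26  0.01 -0.09] w 0.006 68.9
[ 11.6  30.6 -29.9 112.9  18.5  40.8 -28.8]
[[0.001, 1.0, -0.001], [0.999, -0.001, 0.049], [0.049, -0.001, -0.999]]
tail [ 0.52118223 -0.08179     0.10425171] r 0.04150999761014437 [-0.00025909  0.001705    0.00057235]
side (array([439.54266958, 202.5131291 ]), 914) (array([432.66464646, 200.08686869]), 495)
top (array([456.93233533, 179.58922156]), 1670) (array([457.55694693, 179.28324389]), 1677)
[-0.001 -0.114 -0.002] [ 0.007 -0.001  0.033]
[-0.001 -0.203 -0.002] [ 0.004 -0.001  0.059]
[-0.001 -0.292 -0.002] [-0.001 -0.001  0.084]
[-0.001 -0.358 -0.002] [-0.006 -0.001  0.103]
[-0.001 -0.403 -0.002] [-0.01  -0.001  0.115]
[-0.001 -0.425 -0.002] [-0.013 -0.001  0.121]
```

>>> carry_out(commands=[[0,-0.06,0,0.004,0,0.022,0],[0,-0.114,0,0.006,0,0.039,0],[0,-0.16,0,0.005,0,0.053,0],[0,-0.203,0,0.004,0,0.066,0],[0,-0.25,0,0.002,0,0.079,0],[0,-0.292,0,-0.001,0,0.091,0],[0,-0.292,0,-0.001,0,0.091,0]])

```text
clock: 14.82
eef_pos: [0.5212, 0.0513, 0.0864]
tcp_rot: [[0.0, 1.0, -0.001], [0.983, -0.0, -0.181], [-0.181, -0.001, -0.983]]
wrist_force: [-0.3, 1.0, -0.5]
grip_width: 0.0059
grip_force: 68.9
```

Run:
```python
from p import *
from g import *
st()
s=get_state(); T=s['eef_pos']+s['tcp_rot']@tt; print('tail',T,'r',T[1]-TY, lev(-8)[0]-s['eef_pos'])
print(gold('top',capture('top'),(422,148,70,62)))
go([lev(s) for s in (-8,-11,-13,-15)])
```

```text
14.825 p [0.5212 0.0513 0.0864] F [-0.3  1.  -0.5] T [ 0.29  0.07 -0.02] w 0.0059 68.9
[ -4.4  32.8 -19.6 113.1  29.9  43.7 -44.8]
[[0.0, 1.0, -0.001], [0.983, -0.0, -0.181], [-0.181, -0.001, -0.983]]
tail [ 0.52114315 -0.0795189   0.10737663] r 0.043781104180568645 [-0.00017465 -0.00053605  0.00234371]
(array([442.26419753, 178.55555556]), 405)
[-0.001  0.002 -0.001] [-0.003 -0.001 -0.007]
[-0.001 -0.064 -0.001] [-0.003 -0.001  0.013]
[-0.001 -0.109 -0.001] [-0.004 -0.001  0.025]
[-0.001 -0.153 -0.001] [-0.006 -0.001  0.038]
```

>>> carry_out(commands=[[0,-0.05,0,-0.003,0,0.012,0],[0,-0.09,0,-0.003,0,0.024,0],[0,-0.13,0,-0.005,0,0.036,0],[0,-0.13,0,-0.005,0,0.036,0]])

```text
clock: 15.38
eef_pos: [0.5211, 0.0483, 0.0759]
tcp_rot: [[-0.001, 1.0, -0.001], [0.96, 0.001, -0.281], [-0.281, -0.001, -0.96]]
wrist_force: [-0.5, 0.2, -0.1]
grip_width: 0.0056
grip_force: 68.8
```

Run:
```python
from g import *
st()
s=get_state(); T=s['eef_pos']+s['tcp_rot']@tt; print('tail',T,'r',T[1]-TY)
a=capture('side');b=capture('top')
cv2.imwrite('pics/f_s.png',a);cv2.imwrite('pics/f_t.png',b)
cv2.imwrite('pics/f.png',cv2.resize(np.vstack([a[165:235,360:480],b[140:220,380:500]]),None,fx=4,fy=4,interpolation=2))
```

```text
15.375 p [0.5211 0.0483 0.0759] F [-0.5  0.2 -0.1] T [ 0.35 -0.04 -0.03] w 0.0056 68.8
[-10.3  34.7 -16.  112.9  34.2  46.  -50.9]
[[-0.001, 1.0, -0.001], [0.96, 0.001, -0.281], [-0.281, -0.001, -0.96]]
tail [ 0.52120051 -0.07969685  0.11025041] r 0.043603146605491874
```

View pics/f.png

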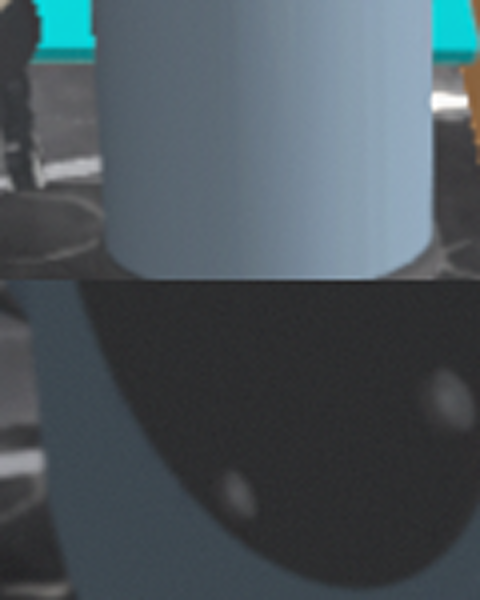

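The arm hides the tin from both cameras. The wrist moment shows no load, so I'll withdraw the tail gently and check numerically.

Run:
```python
from g import *
s=get_state(); p=s['eef_pos']
go([lev(-13),tcp(.055,.1085,-10),tcp(.075,.1085,-8),tcp(.10,.112,-6),tcp(.13,.14,0),((.535,.18,.17),R(0))])
```

```text
[-0.001  0.022 -0.   ] [-0.001 -0.001 -0.01 ]
[-0.     0.088 -0.   ] [ 0.038 -0.001 -0.035]
[-0.     0.133 -0.   ] [ 0.1   -0.001 -0.069]
[-0.     0.177 -0.   ] [ 0.175 -0.001 -0.119]
[-0.     0.311 -0.   ] [ 0.235 -0.001 -0.282]
[-0.     0.362 -0.   ] [ 0.335  0.045 -0.423]
```

>>> carry_out(commands=[[0,0.022,0,0,0,-0.01,0],[0,0.05,0,0.015,0,-0.02,0],[0,0.088,0,0.038,0,-0.035,0],[0,0.11,0,0.07,0,-0.052,0],[0,0.133,0,0.1,0,-0.069,0],[0,0.177,0,0.175,0,-0.119,0],[0,0.311,0,0.235,0,-0.282,0],[0,0.362,0,0.335,0.045,-0.423,0],[0,0.362,0,0.335,0.045,-0.423,0]])

```text
clock: 16.6
eef_pos: [0.5366, 0.1849, 0.1733]
tcp_rot: [[-0.002, 1.0, 0.005], [1.0, 0.002, 0.006], [0.006, 0.005, -1.0]]
wrist_force: [-1.0, 0.0, -1.0]
grip_width: 0.0057
grip_force: 68.8
```

```bash
cat > fit.py <<'E'
from p import *
from scipy.spatial.transform import Rotation as Ro
def lidpix(n,z0,lift,x,y):
    # flange top circle; -y edge stays at z0, +y edge rises by lift
    a=np.linspace(0,2*np.pi,90,endpoint=False); t=np.arcsin(lift/.093)
    P=np.c_[.0465*np.cos(a),.0465*np.sin(a),0*a]@Ro.from_euler('x',t).as_matrix().T
    q=proj(n,P+[x,y,z0+lift/2]).astype(np.float32); m=cv2.moments(q.reshape(-1,1,2))
    return np.array([m['m10'],m['m01']])/m['m00'],m['m00'],q
if __name__=='__main__':
    B={'side':(400,170,75,60),'top':(418,142,75,70)}
    L={'side':(.5197,-.1276),'top':(.5174,-.1232)}
    for n in B:
        im=capture(n); cv2.imwrite(f'pics/g_{n}.png',im)
        c,A=gold(n,im,B[n]); c0,A0=gold(n,cv2.imread(f'pics/{n}0.png'),B[n])
        print(n,c-c0,A-A0,[(l,(lidpix(n,.1065,l/1e3,*L[n])[0]-lidpix(n,.1065,0,*L[n])[0]).round(2),round(lidpix(n,.1065,l/1e3,*L[n])[1]-lidpix(n,.1065,0,*L[n])[1])) for l in(5,10)])
E
python3 fit.py; python3 -c "
from g import *
st()"
```

```text
16.65 p [0.5355 0.1824 0.1715] F [-0.8 -1.1 -1.7] T [-0.01  0.07  0.08] w 0.0055 68.8
[ -4.4  29.  -28.7 103.2  17.1  51.9 -40.6]
[[-0.001, 1.0, 0.002], [1.0, 0.001, 0.003], [0.003, 0.002, -1.0]]Traceback (most recent call last):
  File "fit.py", line 14, in <module>
    c,A=gold(n,im,B[n]); c0,A0=gold(n,cv2.imread(f'pics/{n}0.png'),B[n])
        ~~~~^^^^^^^^^^^
  File "p.py", line 10, in gold
    nn,l,st,c=cv2.connectedComponentsWithStats(k); i=1+np.argmax(st[1:,4])
                                                       ~~~~~~~~~^^^^^^^^^^
    return _wrapfunc(a, 'argmax', axis=axis, out=out, **kwds)
    return bound(*args, **kwds)
ValueError: attempt to get argmax of an empty sequence
```

Run:
```python
from g import *
A=tcp(.085,ins(.085,37)+.012,37); go([A]); print(A[0])
```

```text
[0.002 0.768 0.003] [-0.378 -0.048 -0.151]
[0.521      0.06892625 0.21643625]
```

>>> carry_out(commands=[[0,0.2,0,-0.05,-0.01,-0.08,0],[0,0.4,0,-0.15,-0.03,-0.12,0],[0,0.6,0,-0.25,-0.048,-0.151,0],[0,0.768,0,-0.35,-0.048,-0.151,0],[0,0.768,0,-0.378,-0.048,-0.151,0],[0,0.768,0,-0.378,-0.048,-0.151,0]])

```text
clock: 17.4
eef_pos: [0.5201, 0.0641, 0.214]
tcp_rot: [[0.006, 1.0, 0.001], [0.823, -0.005, 0.568], [0.568, -0.003, -0.823]]
wrist_force: [-0.3, 0.3, -1.0]
grip_width: 0.0057
grip_force: 68.8
```

```bash
python3 fit.py; python3 -c "
from g import *
st()"
```

```text
side [ 0.40072664 -0.67295152] -13 [(5, array([ 0.17, -0.65]), -14), (10, array([ 0.34, -1.3 ]), -30)]
top [ 0.44311812 -0.45560608] -16 [(5, array([ 0.31, -0.45]), -24), (10, array([ 0.62, -0.91]), -54)]
17.5 p [0.5199 0.0676 0.2152] F [ 0.2  1.5 -0.3] T [-0.6  -0.03  0.04] w 0.006 68.8
[ 42.8  33.5 -50.7 107.9 -12.4  48.6   5.8]
[[-0.0, 1.0, -0.001], [0.823, 0.001, 0.567], [0.567, -0.001, -0.823]]
```

Run:
```python
from g import *
def prof(n,f,p,Rm):
    im=cv2.GaussianBlur(cv2.cvtColor(cv2.imread(f),cv2.COLOR_BGR2GRAY),(3,3),0).astype(np.float32)
    for d in (-.006,-.003,0,.003,.006,.012,.02,.03,.045,.06,.075):
        P=p+Rm@(tt+np.array([d,0,-.04*d])); q=proj(n,[P])[0]
        v=proj(n,[P+Rm@[.01,0,-.0004]])[0]-q; v/=np.linalg.norm(v); m=np.array([-v[1],v[0]])
        if m[1]<0:m=-m
        o=np.arange(-8,8.5,1); s=cv2.remap(im,(q[0]+o*m[0]).astype(np.float32)[None],(q[1]+o*m[1]).astype(np.float32)[None],1)[0]
        print(n,d,q.round(1),s.astype(int))
s=get_state()
prof('side','pics/g_side.png',s['eef_pos'],s['tcp_rot'])
print()
prof('side','pics/d_s.png',np.array([.5179,.0567,.1992]),np.array([[-0.002, 1.0, -0.0], [0.823, 0.002, 0.568], [0.568, 0.001, -0.823]]))
```

```text
side -0.006 [406.8 194.6] [ 84  86  95 106 117 124 136 146 150 148 143 139 133 128 125 120 114]
side -0.003 [405.8 194.1] [ 80  80  87  98 111 128 146 159 162 152 141 136 132 129 125 121 114]
side 0 [404.9 193.6] [ 79  79  82  91 108 135 156 166 167 153 137 130 130 128 125 122 117]
side 0.003 [404.  193.1] [ 80  79  80  87 106 135 160 169 168 153 130 123 125 126 124 121 117]
side 0.006 [403.1 192.7] [ 82  81  80  85 101 134 160 169 167 151 128 115 118 121 121 119 115]
side 0.012 [401.2 191.7] [ 83  85  84  85  97 131 161 170 168 150 121 104 103 107 109 108 107]
side 0.02 [398.7 190.3] [ 77  80  81  83  99 132 159 170 165 144 112  94  93  96  98  99 101]
side 0.03 [395.6 188.7] [ 84  80  80  83  98 131 161 171 167 146 116  98  95  96  95  96  96]
side 0.045 [390.8 186.1] [102 105  98  93 105 134 161 170 168 148 114  97  93  92  92  93  96]
side 0.06 [386.  183.5] [125 107  99 104 114 133 156 165 156 129 100  91  92  93  93  93  92]
side 0.075 [381.1 180.9] [129 147 142 126 117 131 156 167 156 126  99  90  90  93  96 100 100]

side -0.006 [410.5 199.5] [138 140 140 142 144 146 146 144 
[... 280 characters left out ...]
3 167 161 143 128 119 116 115 114 113]
side 0.006 [406.8 197.6] [116 125 129 127 127 139 156 166 168 160 145 129 121 117 114 111 108]
side 0.012 [405.  196.6] [ 96 107 113 114 119 136 158 168 169 159 142 128 122 117 110 105 104]
side 0.02 [402.6 195.3] [ 82  87  93  96 105 127 154 169 170 160 140 126 122 119 113 109 107]
side 0.03 [399.5 193.7] [ 84  84  84  86  96 123 154 170 171 157 130 111 106 105 106 109 110]
side 0.045 [394.8 191.2] [ 81  82  84  88  99 122 150 168 170 158 127 101  96  96  96  97  98]
side 0.06 [390.1 188.7] [ 90  87  86  86  94 121 155 167 164 144 115  96  92  94  96  97  95]
side 0.075 [385.3 186.2] [ 97 106  96  87  91 112 143 164 165 145 112  95  92  91  91  92  94]
```

```bash
sed -i 's/^tt=.*/tt=np.array([-.1325,0,.0022])/' g.py
python3 - <<'E'
from g import *
s=get_state();T=s['eef_pos']+s['tcp_rot']@tt; print(T, T[1]-TY)
go([tcp(r,ins(r,20,c=.001)+d,20) for r,d in ((.085,.006),(.072,.001),(.062,0),(.052,0),(.047,0))])
E
```

```text
[ 0.51998015 -0.04022087  0.13824224] 0.08307913044112301
[-0.001 -0.375  0.001] [-0.041  0.004  0.175]
[-0.001 -0.375  0.001] [-0.095  0.004  0.177]
[-0.001 -0.375  0.001] [-0.132  0.004  0.171]
[-0.001 -0.375  0.001] [-0.166  0.004  0.162]
[-0.001 -0.375  0.001] [-0.183  0.004  0.158]
```

>>> carry_out(commands=[[0,-0.2,0,0.01,0.004,0.08,0],[0,-0.375,0,-0.02,0.004,0.15,0],[0,-0.375,0,-0.041,0.004,0.172,0],[0,-0.375,0,-0.07,0.004,0.175,0],[0,-0.375,0,-0.095,0.004,0.177,0],[0,-0.375,0,-0.115,0.004,0.174,0],[0,-0.375,0,-0.132,0.004,0.171,0],[0,-0.375,0,-0.148,0.004,0.167,0],[0,-0.375,0,-0.158,0.004,0.165,0],[0,-0.375,0,-0.158,0.004,0.165,0]])

```text
clock: 18.75
eef_pos: [0.5217, 0.0552, 0.1476]
tcp_rot: [[0.001, 1.0, 0.0], [0.953, -0.001, 0.304], [0.304, -0.0, -0.953]]
wrist_force: [-0.5, 0.0, -0.7]
grip_width: 0.0059
grip_force: 68.9
```

```bash
cat >> g.py <<'E'
def chk(s):
    st(); S=get_state();T=S['eef_pos']+S['tcp_rot']@tt; r=T[1]-TY
    print('tail',T.round(4),'r',r.round(4),'above rim line',(T[2]-ins(r,s,0)).round(4),'resid moment',round(S['torque'][0]+1.23*S['tcp_rot'][2,0],2))
E
python3 - <<'E'
from g import *
chk(20)
go([tcp(r,ins(r,20,c=.0008),20) for r in (.048,.045,.043,.041,.039)])
E
```

```text
18.75 p [0.5217 0.0552 0.1476] F [-0.5  0.  -0.7] T [-0.44  0.04  0.05] w 0.0059 68.9
[ 26.6  30.8 -38.2 111.4   1.4  41.2  -8.1]
[[0.001, 1.0, 0.0], [0.953, -0.001, 0.304], [0.304, -0.0, -0.953]]
tail [ 0.5216 -0.0703  0.1052] r 0.053 above rim line 0.0014 resid moment -0.06
[ 0.     0.    -0.001] [-0.018 -0.002  0.002]
[ 0.     0.    -0.001] [-0.029 -0.002  0.003]
[ 0.     0.    -0.001] [-0.036 -0.002  0.003]
[ 0.     0.    -0.001] [-0.043 -0.002  0.003]
[ 0.     0.    -0.001] [-0.05  -0.002  0.004]
```

>>> carry_out(commands=[[0,0,0,-0.01,0,0.002,0],[0,0,0,-0.02,0,0.003,0],[0,0,0,-0.03,0,0.003,0],[0,0,0,-0.038,0,0.003,0],[0,0,0,-0.038,0,0.003,0]])

```text
clock: 19.38
eef_pos: [0.5216, 0.0446, 0.1432]
tcp_rot: [[0.001, 1.0, 0.0], [0.953, -0.001, 0.304], [0.304, -0.0, -0.953]]
wrist_force: [-0.7, -0.3, -1.0]
grip_width: 0.0057
grip_force: 68.9
```

Run:
```python
from g import *
chk(20)
```

```text
19.375 p [0.5216 0.0446 0.1432] F [-0.7 -0.3 -1. ] T [-0.48 -0.    0.02] w 0.0057 68.9
[ 27.7  31.3 -38.1 111.5   1.6  41.1  -7.1]
[[0.001, 1.0, 0.0], [0.953, -0.001, 0.304], [0.304, -0.0, -0.953]]
tail [ 0.5215 -0.081   0.1008] r 0.0423 above rim line 0.0009 resid moment -0.11
```

Keep pushing in until it touches the neck.

>>> carry_out(commands=[[0,0,0,-0.006,0,0.001,0],[0,0,0,-0.01,0,0.001,0],[0,0,0,-0.014,0,0.002,0],[0,0,0,-0.014,0,0.002,0]])

```text
clock: 19.88
eef_pos: [0.5217, 0.041, 0.1414]
tcp_rot: [[0.001, 1.0, 0.0], [0.953, -0.001, 0.304], [0.304, -0.0, -0.953]]
wrist_force: [-0.1, -0.2, 0.4]
grip_width: 0.0061
grip_force: 68.9
```

Run:
```python
from g import *
chk(20)
```

```text
19.875 p [0.5217 0.041  0.1414] F [-0.1 -0.2  0.4] T [-0.47 -0.02  0.01] w 0.0061 68.9
[ 28.   31.4 -38.  111.5   1.7  41.   -6.8]
[[0.001, 1.0, 0.0], [0.953, -0.001, 0.304], [0.304, -0.0, -0.953]]
tail [ 0.5216 -0.0846  0.0991] r 0.0387 above rim line 0.0004 resid moment -0.1
```

>>> carry_out(commands=[[0,0,0,-0.005,0,0.001,0],[0,0,0,-0.01,0,0.001,0],[0,0,0,-0.01,0,0.001,0]])

```text
clock: 20.25
eef_pos: [0.5217, 0.0402, 0.1408]
tcp_rot: [[-0.001, 1.0, 0.0], [0.952, 0.001, 0.306], [0.306, 0.001, -0.952]]
wrist_force: [0.2, 7.0, 2.9]
grip_width: 0.0057
grip_force: 69.0
```

Run:
```python
from g import *
chk(20)
```

```text
20.25 p [0.5217 0.0402 0.1408] F [0.2 7.  2.9] T [ 1.24  0.09 -0.06] w 0.0057 69.0
[ 28.2  31.6 -38.1 111.5   1.7  41.   -6.5]
[[-0.001, 1.0, 0.0], [0.952, 0.001, 0.306], [0.306, 0.001, -0.952]]
tail [ 0.5219 -0.0853  0.0982] r 0.038 above rim line -0.0002 resid moment 1.62
```

```bash
sed -i 's/^TX,TY=.*/TX,TY=.521,-.1268/' g.py
python3 - <<'E'
from g import *
chk(20)
go([lev(s,r) for s,r in((20,.0425),(15,.0425),(10,.0425),(5,.042),(0,.0418),(-5,.0418),(-10,.0418),(-14,.0418),(-16,.0418))])
E
```

```text
20.25 p [0.5217 0.0402 0.1408] F [0.2 7.  2.9] T [ 1.24  0.09 -0.06] w 0.0057 69.0
[ 28.2  31.6 -38.1 111.5   1.7  41.   -6.5]
[[-0.001, 1.0, 0.0], [0.952, 0.001, 0.306], [0.306, 0.001, -0.952]]
tail [ 0.5219 -0.0853  0.0982] r 0.0415 above rim line -0.0015 resid moment 1.62
[ 0.    -0.002  0.001] [ 0.005 -0.002 -0.005]
[ 0.    -0.114  0.001] [ 0.006 -0.002  0.029]
[ 0.    -0.225  0.001] [ 0.003 -0.002  0.062]
[ 0.    -0.336  0.001] [-0.005 -0.002  0.094]
[ 0.001 -0.447  0.001] [-0.015 -0.002  0.126]
[ 0.001 -0.558  0.001] [-0.027 -0.003  0.156]
[ 0.001 -0.669  0.001] [-0.043 -0.003  0.184]
[ 0.001 -0.758  0.001] [-0.057 -0.003  0.205]
[ 0.001 -0.802  0.001] [-0.065 -0.003  0.215]
```

>>> carry_out(commands=[[0,-0.06,0,0.01,0,0.012,0],[0,-0.114,0,0.01,0,0.029,0],[0,-0.17,0,0.009,0,0.046,0],[0,-0.225,0,0.007,0,0.062,0],[0,-0.28,0,0.003,0,0.078,0],[0,-0.336,0,-0.002,0,0.095,0],[0,-0.336,0,-0.002,0,0.095,0]])

```text
clock: 21.12
eef_pos: [0.5214, 0.0474, 0.1128]
tcp_rot: [[-0.002, 1.0, -0.0], [0.999, 0.002, 0.045], [0.045, -0.0, -0.999]]
wrist_force: [0.5, 1.2, 0.3]
grip_width: 0.0058
grip_force: 68.9
```

Run:
```python
from g import *
chk(5)
go([lev(s,r) for s,r in((5,.0422),(0,.0418),(-5,.0418),(-10,.0418),(-14,.0418),(-16,.0418))])
```

```text
21.125 p [0.5214 0.0474 0.1128] F [0.5 1.2 0.3] T [ 0.01 -0.03 -0.01] w 0.0058 68.9
[  8.5  29.9 -24.9 113.   15.1  39.8 -25. ]
[[-0.002, 1.0, -0.0], [0.999, 0.002, 0.045], [0.045, -0.0, -0.999]]
tail [ 0.5216 -0.0848  0.1046] r 0.042 above rim line -0.0003 resid moment 0.07
[-0.001  0.003  0.002] [ 0.001 -0.001 -0.002]
[-0.    -0.108  0.002] [-0.001 -0.001  0.031]
[-0.    -0.219  0.002] [-0.005 -0.001  0.063]
[-0.    -0.33   0.002] [-0.013 -0.001  0.094]
[-0.    -0.419  0.002] [-0.021 -0.001  0.118]
[-0.    -0.464  0.002] [-0.026 -0.001  0.13 ]
```

>>> carry_out(commands=[[0,-0.055,0,-0.001,0,0.018,0],[0,-0.108,0,-0.001,0,0.034,0],[0,-0.165,0,-0.003,0,0.051,0],[0,-0.219,0,-0.005,0,0.067,0],[0,-0.275,0,-0.009,0,0.083,0],[0,-0.275,0,-0.009,0,0.083,0]])

```text
clock: 21.88
eef_pos: [0.5215, 0.0454, 0.0877]
tcp_rot: [[-0.001, 1.0, -0.001], [0.986, 0.0, -0.17], [-0.17, -0.001, -0.986]]
wrist_force: [0.2, 0.8, 0.9]
grip_width: 0.0059
grip_force: 69.0
```

Run:
```python
from g import *
chk(-7)
go([lev(s,r) for s,r in((-7.5,.0418),(-10,.0418),(-14,.0418),(-16,.0418))])
```

```text
21.875 p [0.5215 0.0454 0.0877] F [0.2 0.8 0.9] T [ 0.33 -0.02 -0.  ] w 0.0059 69.0
[ -6.5  32.1 -15.  113.4  26.2  41.8 -40.1]
[[-0.001, 1.0, -0.001], [0.986, 0.0, -0.17], [-0.17, -0.001, -0.986]]
tail [ 0.5216 -0.0856  0.108 ] r 0.0412 above rim line -0.0009 resid moment 0.12
[-0.001 -0.001  0.001] [ 0.001 -0.002 -0.005]
[-0.001 -0.056  0.001] [ 0.    -0.002  0.011]
[-0.001 -0.145  0.001] [-0.002 -0.002  0.037]
[-0.001 -0.19   0.001] [-0.005 -0.002  0.049]
```

>>> carry_out(commands=[[0,-0.056,0,0,0,0.014,0],[0,-0.1,0,-0.001,0,0.028,0],[0,-0.145,0,-0.002,0,0.041,0],[0,-0.19,0,-0.005,0,0.053,0],[0,-0.19,0,-0.005,0,0.053,0]])

```text
clock: 22.5
eef_pos: [0.5215, 0.0412, 0.072]
tcp_rot: [[-0.001, 1.0, -0.001], [0.949, 0.001, -0.315], [-0.315, -0.001, -0.949]]
wrist_force: [-0.1, 1.8, -0.2]
grip_width: 0.0055
grip_force: 69.0
```

Run:
```python
from g import *
chk(-16)
go([tcp(.041,.115,-16),tcp(.0418,.112,-13),tcp(.055,.1095,-10),tcp(.075,.1095,-8),tcp(.10,.114,-4),tcp(.09,.14,15),tcp(.09,.14,35)])
```

```text
22.5 p [0.5215 0.0412 0.072 ] F [-0.1  1.8 -0.2] T [ 0.52  0.05 -0.03] w 0.0055 69.0
[-15.2  35.1  -9.5 113.1  32.5  44.7 -49.2]
[[-0.001, 1.0, -0.001], [0.949, 0.001, -0.315], [-0.315, -0.001, -0.949]]
tail [ 0.5216 -0.0852  0.1117] r 0.0416 above rim line -0.0003 resid moment 0.14
[-0.001  0.002  0.001] [-0.005 -0.002 -0.01 ]
[-0.001  0.068  0.001] [-0.001 -0.002 -0.025]
[-0.001  0.135  0.001] [ 0.041 -0.002 -0.054]
[-0.001  0.179  0.001] [ 0.103 -0.002 -0.09 ]
[-0.001  0.268  0.001] [ 0.171 -0.002 -0.161]
[-0.001  0.69   0.001] [ 0.056 -0.002 -0.367]
[-1.000e-03  1.135e+00  1.000e-03] [-0.046 -0.002 -0.481]
```

>>> carry_out(commands=[[0,0.068,0,0,0,-0.025,0],[0,0.1,0,0.02,0,-0.04,0],[0,0.135,0,0.041,0,-0.054,0],[0,0.16,0,0.07,0,-0.072,0],[0,0.179,0,0.103,0,-0.09,0],[0,0.268,0,0.171,0,-0.161,0],[0,0.48,0,0.12,0,-0.27,0],[0,0.69,0,0.08,0,-0.38,0],[0,0.9,0,0.03,0,-0.45,0],[0,1,0,0,0,-0.48,0],[0,1,0,0,0,-0.48,0]])

```text
clock: 23.88
eef_pos: [0.5226, 0.0827, 0.209]
tcp_rot: [[0.007, 1.0, 0.003], [0.893, -0.007, 0.449], [0.449, -0.0, -0.893]]
wrist_force: [-0.3, 0.3, -0.6]
grip_width: 0.0055
grip_force: 68.8
```

```bash
python3 fit.py; python3 -c "
from g import *
chk(30)"
```

```text
side [ 0.41951062 -1.51980319] -15 [(5, array([ 0.17, -0.65]), -14), (10, array([ 0.34, -1.3 ]), -30)]
top [ 0.52551792 -1.16836043] -21 [(5, array([ 0.31, -0.45]), -24), (10, array([ 0.62, -0.91]), -54)]
23.975 p [0.5215 0.0862 0.209 ] F [ 0.7  0.4 -1. ] T [-0.5   0.06  0.01] w 0.0059 68.8
[ 32.2  28.8 -42.8 108.3 -10.   47.1   0.3]
[[0.001, 1.0, -0.0], [0.894, -0.001, 0.448], [0.448, -0.001, -0.894]]
tail [ 0.5214 -0.0313  0.1476] r 0.0955 above rim line 0.0207 resid moment 0.05
```

Run:
```python
from g import *
go([((.535,.16,.15),R(0,10)),((.543,.228,.08),R(0,0)),((.543,.228,.015),R(0,0)),((.543,.228,.0045),R(0,0))])
```

```text
[-0.    -0.369 -0.001] [0.132 0.045 0.286]
[-0.001 -0.591 -0.001] [0.23  0.071 0.596]
[-0.001 -0.591 -0.001] [0.133 0.072 0.79 ]
[-0.001 -0.591 -0.001] [0.117 0.072 0.821]
```

>>> carry_out(commands=[[0,-0.1,0,0.05,0.01,0.05,0],[0,-0.25,0,0.1,0.03,0.16,0],[0,-0.4,0,0.15,0.05,0.3,0],[0,-0.5,0,0.2,0.065,0.42,0],[0,-0.591,0,0.23,0.072,0.54,0],[0,-0.591,0,0.21,0.072,0.64,0],[0,-0.591,0,0.18,0.072,0.7,0],[0,-0.591,0,0.15,0.072,0.75,0],[0,-0.591,0,0.133,0.072,0.79,0],[0,-0.591,0,0.122,0.072,0.81,0],[0,-0.591,0,0.12,0.072,0.815,0],[0,-0.591,0,0.12,0.072,0.815,0]])

```text
clock: 25.48
eef_pos: [0.5437, 0.2277, 0.0072]
tcp_rot: [[0.001, 1.0, 0.001], [1.0, -0.001, 0.001], [0.001, 0.001, -1.0]]
wrist_force: [1.4, -0.3, -0.2]
grip_width: 0.006
grip_force: 68.8
```

Run:
```python
from g import *
st()
go([((.543,.228,.0045),R(0,0))])
```

```text
25.475 p [0.5437 0.2277 0.0072] F [ 1.4 -0.3 -0.2] T [ 0.04  0.01 -0.  ] w 0.006 68.8
[-16.9  42.1 -16.4 107.7  20.2  32.9 -46.4]
[[0.001, 1.0, 0.001], [1.0, -0.001, 0.001], [0.001, 0.001, -1.0]]
[ 0.001 -0.001 -0.001] [ 0.001 -0.002  0.009]
```

>>> carry_out(commands=[[0,0,0,0,0,0.006,0],[0,0,0,0,0,0.01,0],[0,0,0,0,0,0.01,0]])

```text
clock: 25.85
eef_pos: [0.5437, 0.2278, 0.0045]
tcp_rot: [[0.001, 1.0, 0.001], [1.0, -0.001, 0.001], [0.001, 0.001, -1.0]]
wrist_force: [-0.9, -0.4, 5.6]
grip_width: 0.0058
grip_force: 69.6
```

Run:
```python
from g import *
st()
```

```text
25.85 p [0.5437 0.2278 0.0045] F [-0.9 -0.4  5.6] T [-0.19  0.28 -0.  ] w 0.0058 69.6
[-17.   42.3 -16.2 107.8  20.4  32.6 -46.6]
[[0.001, 1.0, 0.001], [1.0, -0.001, 0.001], [0.001, 0.001, -1.0]]
```

>>> carry_out(commands=[[0,0,0,0,0,-0.002,0.2],[0,0,0,0,0,-0.004,0.35],[0,0,0,0,0,-0.01,0.4],[0,0,0,0,0,-0.05,0.4],[0,0,0,0,0,-0.2,0.4],[0,0,0,0,0,-0.4,0.4],[0,0,-0.2,-0.1,-0.02,-0.6,0.4],[0,0,-0.4,-0.25,-0.04,-0.68,0.4],[0,0,-0.6,-0.4,-0.06,-0.68,0.4],[0,0,-0.8,-0.55,-0.07,-0.68,0.4],[0,0,-1,-0.7,-0.08,-0.68,0.4],[0,0,-1,-0.8,-0.08,-0.68,0.4]])

```text
clock: 27.35
eef_pos: [0.5187, -0.0149, 0.2083]
tcp_rot: [[-0.707, 0.707, 0.0], [0.707, 0.707, -0.0], [-0.0, 0.0, -1.0]]
wrist_force: [-0.4, 0.6, 0.2]
grip_width: 0.0338
grip_force: 0.0
```

Run:
```python
from g import *
st()
r=R(90,0,-7); z=r.as_matrix()[:,2]; P=np.array([.5195,-.086,.1115]); print(z)
go([(P-.08*z,R(90)),(P-.05*z,r),(P-.012*z,r),(P,r)])
```

```text
27.35 p [ 0.5187 -0.0149  0.2083] F [-0.4  0.6  0.2] T [ 0.06 -0.02 -0.01] w 0.0338 0.0
[ 21.1  23.8 -34.9 106.8  16.5  54.5  23.8]
[[-0.707, 0.707, 0.0], [0.707, 0.707, -0.0], [-0.0, 0.0, -1.0]]
[ 7.46234507e-18  1.21869343e-01 -9.92546152e-01]
[-0.  0. -1.] [-0.193 -0.189  0.058]
[-0.148  0.061 -0.999] [-0.184 -0.18   0.157]
[-0.148  0.061 -0.999] [-0.173 -0.169  0.283]
[-0.148  0.061 -0.999] [-0.169 -0.166  0.323]
```

>>> carry_out(commands=[[0,0,-0.2,-0.06,-0.06,0,0.4],[0,0,-0.4,-0.1,-0.1,0.04,0.4],[-0.05,0.02,-0.6,-0.15,-0.15,0.1,0.4],[-0.1,0.04,-0.8,-0.178,-0.174,0.16,0.4],[-0.148,0.061,-0.999,-0.178,-0.174,0.223,0.4],[-0.148,0.061,-0.999,-0.178,-0.174,0.223,0.4],[-0.148,0.061,-0.999,-0.178,-0.174,0.223,0.4]])

```text
clock: 28.22
eef_pos: [0.5204, -0.0865, 0.1416]
tcp_rot: [[-1.0, 0.003, 0.001], [0.003, 0.992, 0.122], [-0.001, 0.122, -0.992]]
wrist_force: [0.3, 0.3, 0.6]
grip_width: 0.0343
grip_force: 0.0
```

Run:
```python
from g import *
st()
r=R(90,0,-7); z=r.as_matrix()[:,2]; P=np.array([.5195,-.086,.1115])
go([(P-.012*z,r),(P,r)])
a=capture('side');b=capture('top')
cv2.imwrite('pics/k.png',cv2.resize(np.vstack([a[155:235,380:500],b[130:215,380:500]]),None,fx=3.6,fy=3.6,interpolation=2))
```

```text
28.225 p [ 0.5204 -0.0865  0.1416] F [0.3 0.3 0.6] T [-0.15 -0.01 -0.01] w 0.0343 0.0
[ 40.1  33.3 -47.2 109.1  22.5  48.8  72.7]
[[-1.0, 0.003, 0.001], [0.003, 0.992, 0.122], [-0.001, 0.122, -0.992]]
[ 0.001  0.002 -0.004] [ 0.003 -0.011  0.06 ]
[ 0.001  0.002 -0.004] [ 0.003 -0.011  0.1  ]
```

View pics/k.png

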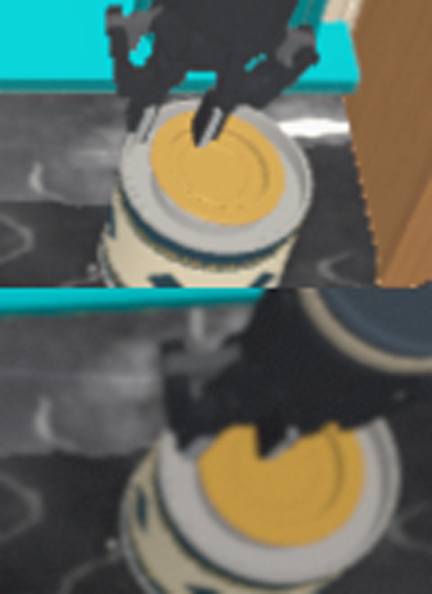

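The lid is visibly tilted with its +y (left) edge up. The fingers straddle the left wall: side tips at (140, 140) and (203, 143), lid edge at about 150.

Run:
```python
from g import *
s=get_state(); p=s['eef_pos']; Rm=s['tcp_rot']; y=Rm[:,1]; z=Rm[:,2]
P=np.array([.5195,-.086,.1115])
for n,o,v0 in(('side',(380,155),0),('top',(380,130),288)):
    for nm,q in(('now in',p-.017*y),('now out',p+.017*y),('fin in',P-.017*y),('fin out',P+.017*y),('edge',[.5195,-.0797,.117]),('panwall',[.5195,-.0917,.116])):
        u=(proj(n,[q])[0]-o)*3.6+[0,v0]; print(n,nm,u.round(0))
```

```text
side now in [187. 137.]
side now out [136. 133.]
side fin in [179. 167.]
side fin out [129. 163.]
side edge [146. 160.]
side panwall [164. 161.]
top now in [256. 439.]
top now out [193. 440.]
top fin in [240. 462.]
top fin out [179. 462.]
top edge [200. 459.]
top panwall [222. 459.]
```

>>> carry_out(commands=[[0,0,0,0.003,-0.008,0.03,0.4],[0,0,0,0.003,-0.009,0.06,0.4],[0,0,0,0.003,-0.009,0.08,0.4],[0,0,0,0.003,-0.009,0.092,0.4],[0,0,0,0.003,-0.009,0.092,0.4]])

```text
clock: 28.95
eef_pos: [0.519, -0.0861, 0.1126]
tcp_rot: [[-1.0, 0.0, -0.0], [0.0, 0.992, 0.123], [0.0, 0.123, -0.992]]
wrist_force: [-0.6, 0.1, -0.7]
grip_width: 0.0339
grip_force: 0.0
```

Run:
```python
from g import *
st()
```

```text
28.95 p [ 0.519  -0.0861  0.1126] F [-0.6  0.1 -0.7] T [-0.15 -0.02  0.03] w 0.0339 0.0
[ 38.8  35.3 -45.6 110.9  24.7  45.4  71.2]
[[-1.0, 0.0, -0.0], [0.0, 0.992, 0.123], [0.0, 0.123, -0.992]]
```

>>> carry_out(commands=[[0,0,0,0,0,0.004,0.4],[0,0,0,0,0,0.004,0.3],[0,0,0,0,0,0.004,0.15],[0,0,0,0,0,0.004,0],[0,0,0,0,0,0.004,0],[0,0,0,0,0,0.004,0]], force=50)

```text
clock: 29.7
eef_pos: [0.5195, -0.086, 0.1119]
tcp_rot: [[-1.0, 0.0, 0.001], [0.0, 0.992, 0.123], [-0.001, 0.123, -0.992]]
wrist_force: [1.8, 2.2, -0.5]
grip_width: 0.0102
grip_force: 46.3
```

Run:
```python
from g import *
st()
```

```text
29.7 p [ 0.5195 -0.086   0.1119] F [ 1.8  2.2 -0.5] T [ 0.06 -0.54  0.02] w 0.0102 46.3
[ 38.8  35.4 -45.5 110.9  24.8  45.2  71.1]
[[-1.0, 0.0, 0.001], [0.0, 0.992, 0.123], [-0.001, 0.123, -0.992]]
```

Run:
```python
from g import *
s=get_state(); p=s['eef_pos']; pv=np.array([p[0],-.166,.104])
def rot(d): q=Ro.from_euler('x',d,degrees=True); return pv+q.apply(p-pv), q*Ro.from_matrix(s['tcp_rot'])
a=rot(3);b=rot(6)
go([a,b,(b[0]+[0,0,.01],b[1]),(b[0]+[0,0.003,.03],b[1]),(b[0]+[0,.01,.06],R(90))])
```

```text
[-0.067  0.     0.   ] [-0.    -0.    -0.014]
[-0.133  0.     0.   ] [-0.    -0.001 -0.028]
[-0.133  0.     0.   ] [-0.     0.003 -0.061]
[-0.133  0.     0.   ] [-0.     0.021 -0.126]
[ 0.157  0.001 -0.   ] [-0.     0.057 -0.222]
```

>>> carry_out(commands=[[0,0,0,0,0,0,0],[-0.067,0,0,0,0,-0.014,0],[-0.133,0,0,0,-0.001,-0.028,0],[-0.133,0,0,0,0.001,-0.045,0],[-0.133,0,0,0,0.003,-0.061,0],[-0.133,0,0,0,0.003,-0.061,0]], force=75)

```text
clock: 30.45
eef_pos: [0.5192, -0.087, 0.1305]
tcp_rot: [[-1.0, -0.001, 0.001], [-0.001, 0.974, 0.225], [-0.001, 0.225, -0.974]]
wrist_force: [-0.5, -0.5, -1.0]
grip_width: 0.0089
grip_force: 70.7
```

Run:
```python
from g import *
st()
```

```text
30.45 p [ 0.5192 -0.087   0.1305] F [-0.5 -0.5 -1. ] T [-0.26 -0.01  0.01] w 0.0089 70.7
[ 45.3  36.6 -50.4 108.7  19.5  47.9  77.7]
[[-1.0, -0.001, 0.001], [-0.001, 0.974, 0.225], [-0.001, 0.225, -0.974]]
```

Run:
```python
from g import *
go([((.519,-.085,.18),R(90,0,-9)),((.47,.052,.15),R(90)),((.47,.052,.05),R(90)),((.47,.052,.018),R(90))])
```

```text
[0.089 0.001 0.001] [ 0.001  0.044 -0.159]
[0.289 0.001 0.001] [0.164 0.466 0.041]
[0.289 0.001 0.001] [0.164 0.391 0.366]
[0.289 0.001 0.001] [0.164 0.367 0.469]
```

>>> carry_out(commands=[[0,0,0,0,0.02,-0.08,0],[0.089,0,0,0,0.044,-0.159,0],[0.15,0,0,0.03,0.13,-0.12,0],[0.22,0,0,0.08,0.24,-0.07,0],[0.289,0,0,0.13,0.36,-0.02,0],[0.289,0,0,0.164,0.466,0.041,0],[0.289,0,0,0.164,0.45,0.12,0],[0.289,0,0,0.164,0.43,0.2,0],[0.289,0,0,0.164,0.41,0.28,0],[0.289,0,0,0.164,0.391,0.366,0],[0.289,0,0,0.164,0.38,0.42,0],[0.289,0,0,0.164,0.38,0.42,0]])

```text
clock: 31.95
eef_pos: [0.4692, 0.0525, 0.0323]
tcp_rot: [[-1.0, -0.001, -0.001], [-0.001, 1.0, 0.0], [0.001, 0.0, -1.0]]
wrist_force: [-1.5, -0.0, -0.9]
grip_width: 0.0087
grip_force: 70.7
```

Run:
```python
from g import *
st()
go([((.47,.052,z),R(90)) for z in (.02,.014,.011,.009,.007)])
from p import gold
for n in('side','top'):
    im=capture(n); c=proj(n,[[.47,.012,.02]])[0].astype(int); b=(max(c[0]-35,0),c[1]-28,70,56)
    try: g=gold(n,im,b); print(n,c,g,onz(n,[g[0]],.025))
    except Exception as e: print(n,'none')
```

```text
31.95 p [0.4692 0.0525 0.0323] F [-1.5 -0.  -0.9] T [ 0.05  0.05 -0.04] w 0.0087 70.7
[ 11.3  36.6 -34.5 123.7  40.3  31.3  36.5]
[[-1.0, -0.001, -0.001], [-0.001, 1.0, 0.0], [0.001, 0.0, -1.0]]
[ 0.    -0.002  0.001] [-0.003 -0.002  0.041]
[ 0.    -0.002  0.001] [-0.003 -0.002  0.061]
[ 0.    -0.002  0.001] [-0.003 -0.002  0.071]
[ 0.    -0.002  0.001] [-0.003 -0.002  0.078]
[ 0.    -0.002  0.001] [-0.003 -0.002  0.084]
side [379 239] (array([381.45873526, 237.3772776 ]), 933) [[0.47240573 0.00760953 0.025     ]]
top [383 218] (array([385.43032015, 224.55743879]), 1062) [[0.45582238 0.00920833 0.025     ]]
```

Lid confirmed in the grip at about (0.47, 0.01). Lowering until contact.

>>> carry_out(commands=[[0,0,0,0,0,0.025,0],[0,0,0,0,0,0.041,0],[0,0,0,0,0,0.055,0],[0,0,0,0,0,0.064,0],[0,0,0,0,0,0.064,0]])

```text
clock: 32.67
eef_pos: [0.4699, 0.0521, 0.0136]
tcp_rot: [[-1.0, 0.0, -0.0], [0.0, 1.0, 0.001], [0.0, 0.001, -1.0]]
wrist_force: [-0.3, 0.2, -0.8]
grip_width: 0.0087
grip_force: 70.7
```

Run:
```python
from g import *
st()
```

```text
32.675 p [0.4699 0.0521 0.0136] F [-0.3  0.2 -0.8] T [ 0.07  0.01 -0.04] w 0.0087 70.7
[  9.6  38.2 -32.1 124.4  43.   28.7  34.1]
[[-1.0, 0.0, -0.0], [0.0, 1.0, 0.001], [0.0, 0.001, -1.0]]
```

>>> carry_out(commands=[[0,0,0,0,0,0.006,0],[0,0,0,0,0,0.012,0],[0,0,0,0,0,0.012,0]])

```text
clock: 33.05
eef_pos: [0.4704, 0.0523, 0.0105]
tcp_rot: [[-1.0, 0.0, 0.001], [0.0, 1.0, 0.001], [-0.001, 0.001, -1.0]]
wrist_force: [-0.1, 0.6, 6.5]
grip_width: 0.0084
grip_force: 71.6
```

Run:
```python
from g import *
st()
```

```text
33.05 p [0.4704 0.0523 0.0105] F [-0.1  0.6  6.5] T [-0.11  0.19 -0.  ] w 0.0084 71.6
[  9.3  38.5 -31.6 124.5  43.5  28.2  33.6]
[[-1.0, 0.0, 0.001], [0.0, 1.0, 0.001], [-0.001, 0.001, -1.0]]
```

>>> carry_out(commands=[[0,0,0,0,0,0,0.12],[0,0,0,0,0,0,0.25],[0,0,0,0,0,-0.003,0.35],[0,0,0,0,0,-0.02,0.35],[0,0,0,0,0,-0.08,0.35],[0,0,0,0,0,-0.2,0.35],[0,0,0,0,0,-0.4,0.35],[0,0,0,0,0,-0.55,0.35],[0,0,-0.2,0.05,-0.1,-0.65,0.35],[0,0,-0.3,0.05,-0.3,-0.65,0.35],[0,0,-0.4,0.05,-0.5,-0.65,0.35],[0,0,-0.5,0.05,-0.7,-0.65,0.35]])

```text
clock: 34.55
eef_pos: [0.4544, -0.1599, 0.2056]
tcp_rot: [[-0.923, -0.385, 0.001], [-0.385, 0.923, 0.0], [-0.001, -0.0, -1.0]]
wrist_force: [1.6, 0.2, -0.3]
grip_width: 0.0297
grip_force: 0.0
```

Run:
```python
from p import *
from g import st
st()
ref={n:cv2.imread(f'pics/{n}0.png') for n in('side','top')}
for n in('side','top'):
    im=capture(n); cv2.imwrite(f'pics/end_{n}.png',im)
    c=proj(n,[[.47,.01,.015]])[0].astype(int); b=(c[0]-32,c[1]-26,64,52)
    try:
        g,A=gold(n,im,b); s=least_squares(lambda p:disk(n,p[0],p[1],.015,.0465)[0]-g,[.47,.01]).x
        print(n,'lid',s.round(4),A,'expected area',round(disk(n,*s,.015,.0465)[1]))
    except Exception as e: print(n,'hidden')
    # spoon brightness along its expected line
    gr=cv2.cvtColor(im,cv2.COLOR_BGR2GRAY)
    P=proj(n,[[.543,y,.005] for y in np.arange(.08,.3,.01)]).astype(int)
    print('spoon',[int(gr[v-1:v+3,u].max()) for u,v in P])
```

```text
34.55 p [ 0.4544 -0.1599  0.2056] F [ 1.6  0.2 -0.3] T [-0.05 -0.07  0.01] w 0.0297 0.0
[ 52.5  25.2 -54.5 111.6  24.8  55.7  98.8]
[[-0.923, -0.385, 0.001], [-0.385, 0.923, 0.0], [-0.001, -0.0, -1.0]]
side lid [0.4704 0.0096] 978 expected area 913
spoon [67, 71, 180, 185, 187, 185, 188, 223, 251, 250, 249, 249, 250, 251, 249, 251, 251, 227, 246, 247, 254, 102]
top lid [0.4683 0.0141] 1596 expected area 1495
spoon [49, 54, 144, 154, 155, 154, 155, 220, 200, 243, 245, 245, 245, 246, 245, 245, 244, 163, 232, 248, 254, 120]
```

The lid lies flat at (0.47, 0.01). The spoon lies at x ≈ 0.543, y 0.10–0.28, and the gripper is clear of everything. Handing in.

```bash
python3 -c "
from plant import *
print(close_job())"
```

```text
the job is handed in; nothing more can be done
None
```

The tin is open: I levered up the lid's edge with the spoon's tail (it took two goes), the lid now sits right way up on the counter beside the tin, the spoon lies flat on the counter, and I handed the job in at about 35 s; no verdict was shown.

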